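# Put the cheese spreader away under the board's swivelling cover

### The job

Put the cheese spreader away in the knife well of the cheese board, which is hidden under the flat wooden cover that swings sideways about the steel pin at its near end. The spreader lies on one side of the cover and the honey jar stands on the other, so lift the spreader out of the way first, push the cover wide open to that side, lay the spreader flat in the well and push the cover back square over it, so that no part of the well shows. Leave the honey jar and everything else standing where it is.

Things in the scene. Friction and masses are not known exactly. Their poses are not given: they have to be found in the camera images.
- cheese_board: Wooden cheese board, 255 (x) x 330 (y) x 28 mm, firm on the worktop; does not move. Origin: on the axis of the steel pivot pin, at worktop level; x runs from the pin away from the robot along the middle of the well, y left, z up. Outline x -47 to 208 mm, y -165 to 165 mm; a thin steel handle stands 16 mm out of each short end. Top at z = 28 mm.
- well_centre (a point): Centre of the floor of the knife well in the board (124 mm from the pin, 8 mm above the worktop); the well is 132 mm long along the board's x (58 to 190 mm from the pin), 68 mm wide and 20 mm deep.
- pin_head (a point): Top of the round steel head of the pivot pin, 23 mm across, 44 mm above the worktop. The pin below it has 12 mm diameter; the head holds the cover down with 1 mm of play.
- cover: Flat wooden cover, 223 x 90 x 12 mm, 0.28 kg: a loose plate lying on the board's top, its bore over the pin (0.75 mm play all round). Origin: bore axis, underside; x points to the free end; it spans x -25 to 198, y -45 to 45 mm. Shut when its x lies along the board's x; the well is quite open 75 degrees either way. No stops: friction (1 to 3 N at the free end) keeps it where it is left; up to 5 degrees ajar at first.
- cover_end (a point): Middle of the free end face of the cover, half way up its thickness (198 mm from the bore axis).
- spreader: Cheese spreader, 113 mm long, 60 g, lying flat: dark wooden handle 60 x 16 x 14 mm, flat round-ended steel blade 18 mm wide, 3 mm thick, 5 mm above the underside. Origin: under the middle of the handle (where to grip it); x points to the blade tip. Starts on the board's top left or right of the cover, roughly lengthwise (within 0.5 rad).
- spreader_butt (a point): Butt end of the spreader's handle (30 mm behind its origin, 7 mm above its underside).
- spreader_tip (a point): Tip of the spreader's blade (83 mm ahead of its origin, 7 mm above its underside).
- honey_jar: Closed glass honey jar with a dark lid, 53 x 57 mm, 85 mm tall, origin under its centre; stands on the board on the other side of the cover from the spreader, in the way of the cover. Leave it alone.
- jam_jar: Closed jam jar with a dark lid, diameter 64 mm, 88 mm tall, on the worktop behind the board, origin under its centre. Leave it alone.
- mug_cream: Small cream mug, 63 x 88 mm with its handle, 50 mm tall, on the worktop to the right behind the board, origin under its centre. Leave it alone.
- mug_blue: Small blue mug, 59 x 83 mm with its handle, 55 mm tall, on the worktop behind the board, origin under its centre. Leave it alone.
- pepper_mill: Wooden pepper mill, diameter 58 mm, 130 mm tall, on the worktop behind the board, origin under its centre. Leave it alone.
- salt: Salt shaker, diameter 44 mm, 90 mm tall, on the worktop to the right of the board, origin under its centre. Leave it alone.
- timer: Kitchen timer, diameter 66 mm, 56 mm tall, standing near the right front corner of the worktop, fixed, origin under its centre. The worktop to the right of the board, between the timer and the salt, is free: a good place to lay the spreader meanwhile. A wall cabinet hangs over the back right part, 460 mm up.

How it is judged (in metres and radians):
On the way, in this order (a step that is already met when the one before it is completed fails the run):
1. the cover has been swung well aside about its pin (x of cover_end in the frame of cheese_board below 0.14 m), for 0.2 s.
2. the spreader lies flat in the well (x of spreader_butt in the frame of cheese_board between 0.05 and 0.198 m and x of spreader_tip in the frame of cheese_board between 0.05 and 0.198 m and y of spreader_butt in the frame of cheese_board between -0.038 and 0.038 m and y of spreader_tip in the frame of cheese_board between -0.038 and 0.038 m and z of each of spreader_butt, spreader_tip in the frame of cheese_board below 0.024 m), for 0.2 s.
At the end, for the whole second after the job is handed in: The spreader lies flat in the well (both its ends within the well's outline and below its rim), the cover lies shut over it, its free end within 12 mm to either side of the board's middle line so that no part of the well shows, and all is at rest (all of step 2 and x of cover_end in the frame of cheese_board above 0.18 m and y of cover_end in the frame of cheese_board between -0.012 and 0.012 m and z of cover_end in the frame of cheese_board between 0.03 and 0.038 m and linear speed of each of cover, spreader below 0.01 m/s); the robot touches nothing.
It fails at once if the honey jar is shifted by more than 15 mm or tipped (distance of honey_jar from where it was at the start of the episode above 0.015 m or angle between honey_jar's own z axis and vertical above 0.3 rad).
It fails at once if another thing on the worktop is shifted by more than 20 mm or tipped (distance of any of jam_jar, mug_cream, mug_blue, pepper_mill, salt from where it was at the start of the episode above 0.02 m or angle between any of jam_jar, mug_cream, mug_blue, pepper_mill, salt's own z axis and vertical above 0.4 rad).
It also fails if it takes over 72 s, if anything falls off the work surface, if the arm or the gripper's body presses on something with over 40 N, if the wrist force passes 120 N, or if a joint passes its speed limit or range.

### The arm

A 6-joint arm with a two-finger parallel gripper is mounted at the origin on a cart in front of the work surface, level with it; the furniture and walls round the work are solid. World frame = base frame: x ahead of the robot, y to its left, z up, the work surface at z = 0. Lengths are in mm, angles in degrees, forces in N, time in s.
With the tool pointing down it reaches from about 350 to 850 mm from the base axis. Payload 8.1 kg.
Tool frame: the origin (TCP) lies midway between the tips of the shut fingers; the grasp point (between the pads) lies 19 mm behind it (r.pinch_z is the distance from the TCP to the grasp point, in mm); z points along the fingers, y is the line along which they close (so a half turn about z gives the same grasp; the last joint's range is limited). The gripper opens to 85 mm and grips with 20 to 120 N. Pads are 22 mm wide; open, the fingers measure 114 mm over their backs; the gripper's body (76 mm by 85 mm) begins 54 mm behind the grasp point. The pads swing forward as they close: fully open they stand 13 mm farther back than shut.
Start: joints at [60.138, 7.471, 85.268, -0, 87.261, -4.893], TCP at [253.261, 543.934, 197.892] pointing down, gripper open.
Joint ranges: [-169.43, 169.43], [-51.17, 129.36], [1.28, 143.12], [-76.62, 256.62], [0, 156.53], [-152.29, 152.29]. Speed limits (degrees/s): [136.94, 136.94, 159.86, 180, 180, 180].

### API

Orientations are given as [roll, pitch, yaw] about the fixed x, y, z axes, in that order (R = Rz(yaw) Ry(pitch) Rx(roll)).
In Python, from bench import sensors, optics, job, r gives the robot as it stands.
- The arm moves only by the tool play_rows, never from a script. Its argument "motion" is a list that holds one entry, the list of rows, each a list of 6 numbers: the shift along the tool's x, y, z in cm, then the turn, a rotation vector about the tool's x, y, z in degrees. In form: [[[x, y, z, ax, ay, az], ...]]. A call has 1 to 5 rows; each row is the pose to reach, as a shift and turn from the pose commanded when the call began, along the tool's axes at that moment; what a row does not reach only later rows make up. A row lasts 1/10 s, in which the tool goes at most 50 mm and 8.59 degrees, less where a joint would pass 70% of its speed; a pose out of reach is approached as far as the arm can. A call with a gripper value outside its range is refused whole. "jaw" is the opening, from 0 (shut) to 1 (fully open), set as the call begins (left out, the last holds). The fingers move at their own pace and stop on an object; "squeeze" is the grip in N (left out, the last holds). Time passes only in rows, so rows that repeat a pose let the fingers close. It gives the time, the measured TCP pose, the force, the opening and the grip force at its end, in the units of the state.
- sensors.sense(): the state, without advancing time (a new reading comes with each control period).
- optics.snapshot(name): name is "side" or "top" or "wrist"; returns a dict with "pixels" (384x512x3 uint8, red, green, blue), "mtx" (3x3 intrinsics, pixels), "R" (3x3) and "t" (3): a world point X has camera coordinates R X + t; the wrist camera has in their place "T_tool_cam" (4x4, takes a point from camera to tool coordinates, whose origin is the TCP and whose axes are the flange's). Camera axes: x right, y down, z forward; pixel columns grow to the right and rows downward; lengths in mm; the calibration is good to about 2 mm. The wrist camera is an equidistant fisheye: a pixel r from the principal point sees the ray r / f radians off the axis. A picture is of the moment at which its call begins: read the wrist's pose just before it. There is no depth.
- job.hand_in(): hands the job in; it is judged then, once.
The state is a dict: "time": time; "joint_pos": joint angles; "qd": joint speeds; "joint_efforts": joint torques, N m; "tool_pos": TCP position; "tcp_rot": TCP orientation; "ft_force": force on the tool from outside, world axes, zero at the start; "wrist_torque": the same for the moment, N m; "finger_gap": finger opening in mm; "grip_force": force on a finger pad.
Only numpy, scipy, OpenCV 4.12 (cv2) and the standard library are available. Lean on these libraries where they do the work, as an engineer would, in place of code of your own. Each camera call takes 0.05 s, during which the arm holds its last target. There are 200 camera calls.

## Working session

There is one attempt and no reset: what is moved stays moved. The work goes in short steps, Python scripts to look and compute and a tool call to move; the robot and the scene stay as the last step left them, time stands still between calls to the robot, and variables do not carry over. Pictures are saved under pics/ and viewed, at most 10 in all, crops included, and the job is handed in when it is done.

Besides the shell and the picture viewer there is one more tool, called after "Emit:" by a JSON object that holds its "op" and its "data". play_rows: Moves the arm, as the interface text tells. Its arguments: {"type":"object","properties":{"motion":{"type":"array","items":{"type":"array","items":{"type":"array","items":{"type":"number"}}}},"jaw":{"type":"number"},"squeeze":{"type":"number"}},"required":["motion"]}

```bash
ls; mkdir -p pics; python3 - <<'E'
from bench import sensors, optics, job, r
import cv2,pickle,numpy as np
s=sensors.sense();print(s)
d={}
for n in ["top","side"]:
    p=optics.snapshot(n);d[n]=p
    print(n,p['mtx'].tolist() if hasattr(p['mtx'],'tolist') else p['mtx'],np.round(p['R'],3).tolist(),p['t'])
    cv2.imwrite(f"pics/{n}0.png",cv2.resize(p['pixels'][:,:,::-1],(800,600),interpolation=cv2.INTER_CUBIC))
pickle.dump(d,open('cal.pkl','wb'))
E
```

```text
pics
{'time': 0.0, 'joint_pos': array([ 6.01363971e+01,  7.51472088e+00,  8.53307651e+01,  1.41735884e-03,
        8.72609422e+01, -4.89329967e+00]), 'qd': array([ 0.02574181, -0.0531902 , -0.06032722,  0.04385791, -0.07248293,
       -0.06033101]), 'joint_efforts': array([ 2.04930247e-04, -5.69413340e+01, -5.00548339e+01, -1.53484461e-04,
        1.48891623e-02, -6.12859617e-05]), 'tool_pos': array([252.9537414 , 543.39143969, 196.8342823 ]), 'tcp_rot': array([-1.79894080e+02, -1.04888179e-02,  1.55029618e+02]), 'ft_force': array([ 0.94499211, -0.87195292,  0.74496005]), 'wrist_torque': array([-0.04794776, -0.026974  ,  0.04180257]), 'grip_force': 0.0, 'finger_gap': 85.53278827844184}
top [[422.18366750195634, 0.0, 258.8736362672474], [0.0, 422.18366750195634, 194.88581575682514], [0.0, 0.0, 1.0]] [[0.015, -1.0, -0.025], [-0.982, -0.01, -0.189], [0.189, 0.028, -0.982]] [  14.18849358  559.69000444 1197.86903296]
side [[477.0770801133565, 0.0, 253.61892712716838], [0.0, 477.0770801133565, 198.924313054258], [0.0, 0.0, 1.0]] [[-1.0, 0.021, 0.022], [-0.013, 0.358, -0.934], [-0.028, -0.933, -0.358]] [ 548.838651     65.32443239 1395.16543495]
```

View pics/top0.png

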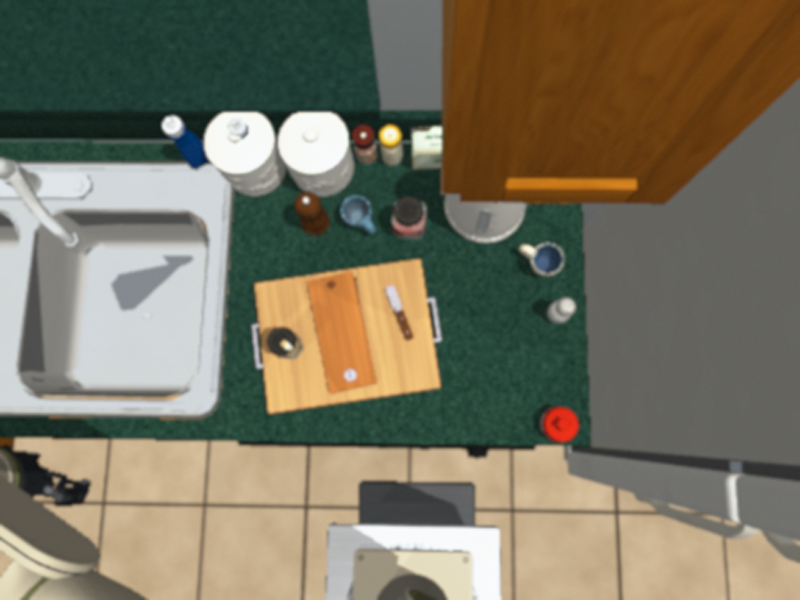

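View pics/side0.png

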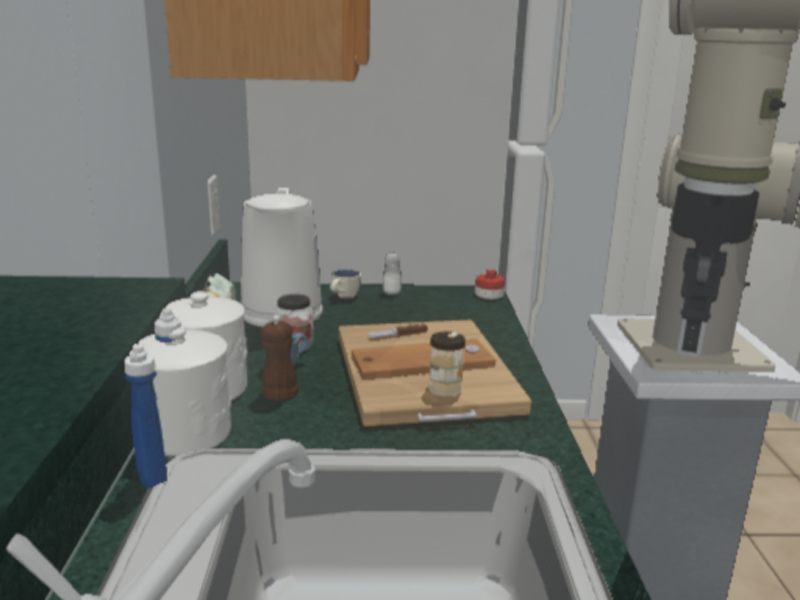

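The top view shows the spreader right of the cover (handle at about 403,322, blade to 391,288), the honey jar left (283,343), the pin head at (350,375) and the salt at (561,310). I'll enlarge the board.

```bash
cat > h.py <<'E'
import numpy as np,cv2,pickle
from scipy.spatial.transform import Rotation as Rn
cal=pickle.load(open('cal.pkl','rb'))
def back(u,v,z,n="top",p=None):
    c=p or cal[n]; K,R,t=map(np.array,(c['mtx'],c['R'],c['t']))
    d=R.T@np.linalg.solve(K,[u,v,1]); o=-R.T@t
    return o+d*(z-o[2])/d[2]
def proj(X,n="top"):
    c=cal[n]; q=np.array(c['mtx'])@(np.array(c['R'])@np.array(X)+np.array(c['t'])); return q[:2]/q[2]
def crop(im,x,y,w,h,s,f):
    cv2.imwrite(f,cv2.resize(im[y:y+h,x:x+w,::-1],None,fx=s,fy=s,interpolation=cv2.INTER_CUBIC))
E
python3 - <<'E'
from h import *
crop(cal['top']['pixels'],155,160,133,110,6,'pics/c1.png')
E
```

```text
(no output)
```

View pics/c1.png

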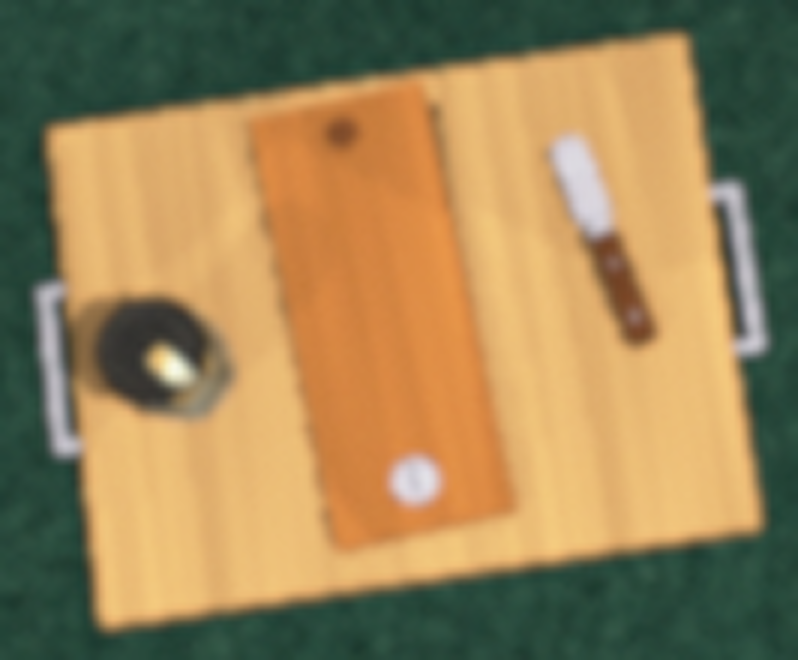

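The crop shows the board corners at (47,128),(688,35),(763,530),(100,630), the cover corners at (252,122),(422,82),(515,508),(340,550), the pin at (415,480), the spreader butt at (640,340), its tip at (565,137) and the jar lid at (155,355). The cover stands slightly ajar to the left.

```bash
cat >> h.py <<'E'
def c1(u,v,z): return back(155+(u+.5)/6-.5,160+(v+.5)/6-.5,z)
E
python3 - <<'E'
from h import *
B=np.array([c1(*p,28)for p in[(47,128),(688,35),(763,530),(100,630)]])
C=np.array([c1(*p,40)for p in[(252,122),(422,82),(515,508),(340,550)]])
pin=c1(415,480,44)
model=np.array([(208,165),(208,-165),(-47,-165),(-47,165)],float)
def fit(m,w):
    mc,wc=m.mean(0),w.mean(0); a=m-mc;b=w-wc
    th=np.arctan2((a[:,0]*b[:,1]-a[:,1]*b[:,0]).sum(),(a*b).sum())
    R=np.array([[np.cos(th),-np.sin(th)],[np.sin(th),np.cos(th)]]); o=wc-R@mc
    return o,np.degrees(th),np.linalg.norm(m@R.T+o-w,axis=1)
print('board',fit(model,B[:,:2])); print('pin',pin)
print('cover',fit(np.array([(198,45),(198,-45),(-25,-45),(-25,45)],float),C[:,:2]))
butt=c1(640,340,38);tip=c1(565,137,36);j=c1(600,238,38)
d=tip-butt
print('butt',butt,'tip',tip,'len',np.hypot(*d[:2]),'yaw',np.degrees(np.arctan2(d[1],d[0])),'orig',butt+30*d/113, j)
print('jar',c1(155,355,28+85))
s=lambda u,v,z:back((u+.5)*.64-.5,(v+.5)*.64-.5,z)
print('salt',s(567,302,90),'timer',s(560,420,56),'jam',s(408,208,88),'mugb',s(355,208,55),'mill',s(308,203,130),'mugc',s(547,260,50))
print(Rn.from_euler('xyz',[-179.894,-.01,155.03],degrees=True).as_matrix())
E
```

```text
board (array([425.45035967, 122.16051448]), np.float64(9.144852545502353), array([0.40633693, 0.62103529, 0.65911011, 0.46343852]))
pin [426.68372085 122.75427057  44.        ]
cover (array([426.12057051, 121.80302345]), np.float64(13.811317823095294), array([2.02948252, 1.44194002, 2.15028388, 1.492806  ]))
butt [497.86362677  13.84795416  38.        ] tip [600.92732178  53.20015     36.        ] len 110.32098869031073 yaw 20.89805817021474 orig [525.2256697   24.29543978  37.46902655] [548.99817488  34.5656048   38.        ]
jar [477.58376331 238.76856354 113.        ]
salt [ 560.79125027 -276.554534     90.        ] timer [ 348.34559936 -264.64931121   56.        ] jam [739.89412638  17.25302472  88.        ] mugb [750.72499604 121.67614025  55.        ] mill [733.67483398 200.42773701 130.        ] mugc [ 650.4502456  -249.80534115   50.        ]
[[-9.06528931e-01  4.22142647e-01 -9.39204895e-04]
 [ 4.22143656e-01  9.06527530e-01 -1.60344418e-03]
 [ 1.74532924e-04 -1.85004792e-03 -9.99998273e-01]]
```

```bash
cat >> h.py <<'E'
# board frame
BO=np.array([426.,122.3]); BY=9.15
def b2w(x,y):
    a=np.radians(BY); return BO+np.array([x*np.cos(a)-y*np.sin(a),x*np.sin(a)+y*np.cos(a)])
def w2b(x,y):
    a=np.radians(-BY); p=np.array([x,y])-BO; return np.array([p[0]*np.cos(a)-p[1]*np.sin(a),p[0]*np.sin(a)+p[1]*np.cos(a)])
def rel(x,y,z,yaw,frm=None):
    """row [cm,deg] from the measured pose (or frm=(pos,rpy)) to the tool-down pose"""
    from bench import sensors
    s=sensors.sense(); p,e=frm or (s['tool_pos'],s['tcp_rot'])
    R0=Rn.from_euler('xyz',e,degrees=True); R1=Rn.from_euler('xyz',[180,0,yaw],degrees=True)
    return np.round(np.r_[R0.inv().apply(np.array([x,y,z])-p)/10,(R0.inv()*R1).as_rotvec(degrees=True)],2).tolist()
E
python3 -c "
from h import *
print(rel(525,24,150,200.9,([253.261,543.934,197.892],[180,0,155.03])))"
```

```text
[-46.58, -35.66, 4.79, -0.0, 0.0, -45.87]
```

Emit:
{"op": "play_rows", "data": {"motion": [[[-46.6, -35.7, 4.8, 0, 0, -45.9], [-46.6, -35.7, 4.8, 0, 0, -45.9], [-46.6, -35.7, 4.8, 0, 0, -45.9], [-46.6, -35.7, 4.8, 0, 0, -45.9], [-46.6, -35.7, 4.8, 0, 0, -45.9]]], "jaw": 0.6}}

```text
time: 0.6
tool_pos: [361.7, 336.4, 178.5]
tcp_rot: [-180.0, -0.0, -164.6]
ft_force: [0.6, 0.3, 0.5]
finger_gap: 51.2
grip_force: 0.0
```

```bash
python3 -c "
from h import *
print(rel(525,24,150,200.9))"
```

```text
[-7.45, -34.45, 2.85, -0.02, -0.03, -5.51]
```

Emit:
{"op": "play_rows", "data": {"motion": [[[-7.4, -34.0, 2.8, 0, 0, -4.0], [-7.4, -34.0, 2.8, 0, 0, -4.0], [-7.4, -34.0, 2.8, 0, 0, -4.0], [-7.4, -34.0, 2.8, 0, 0, -4.0], [-7.4, -34.0, 2.8, 0, 0, -4.0]]]}}

```text
time: 1.1
tool_pos: [476.2, 114.9, 158.7]
tcp_rot: [180.0, -0.0, -160.9]
ft_force: [0.5, 1.1, 0.4]
finger_gap: 51.4
grip_force: 0.0
```

```bash
python3 -c "
from h import *
print(rel(525,24,150,200.9))"
```

```text
[-1.64, -10.19, 0.86, 0.01, -0.01, -1.84]
```

Emit:
{"op": "play_rows", "data": {"motion": [[[-1.4, -8.8, 0.8, 0, 0, -1.8], [-1.4, -8.8, 0.8, 0, 0, -1.8], [-1.4, -8.8, 0.8, 0, 0, -1.8], [-1.4, -8.8, 0.8, 0, 0, -1.8]]]}}

```text
time: 1.5
tool_pos: [517.5, 37.5, 150.3]
tcp_rot: [180.0, -0.1, -159.3]
ft_force: [-0.1, 0.8, -0.6]
finger_gap: 51.2
grip_force: 0.0
```

```bash
python3 - <<'E'
from h import *
from bench import sensors,optics
s=sensors.sense();print(s['tool_pos'],s['tcp_rot'],s['joint_pos'],rel(525,24,150,200.9))
w=optics.snapshot('wrist');pickle.dump((s,w),open('w1.pkl','wb'));print(w['mtx'],w['T_tool_cam'])
cv2.imwrite('pics/w1.png',cv2.resize(w['pixels'][:,:,::-1],(800,600),interpolation=cv2.INTER_CUBIC))
E
```

```text
[517.52709059  37.49115835 150.29083603] [ 1.79950879e+02 -7.80702815e-02 -1.59276136e+02] [-1.53160931e+00 -3.48990540e+00  1.01490574e+02  1.60459295e-02
  8.20901903e+01 -1.12257661e+02] [-0.22, -1.53, 0.03, 0.05, -0.08, -0.18]
[[297.31863964   0.         257.28816993]
 [  0.         297.31863964 189.2677737 ]
 [  0.           0.           1.        ]] [[-4.28053603e-04 -9.49154126e-01 -3.14811471e-01  8.04331827e+01]
 [ 9.99999905e-01 -4.32407398e-04 -5.60090655e-05  1.00367265e+00]
 [-8.29655735e-05 -3.14811465e-01  9.49154221e-01 -1.76624317e+02]
 [ 0.00000000e+00  0.00000000e+00  0.00000000e+00  1.00000000e+00]]
```

View pics/w1.png

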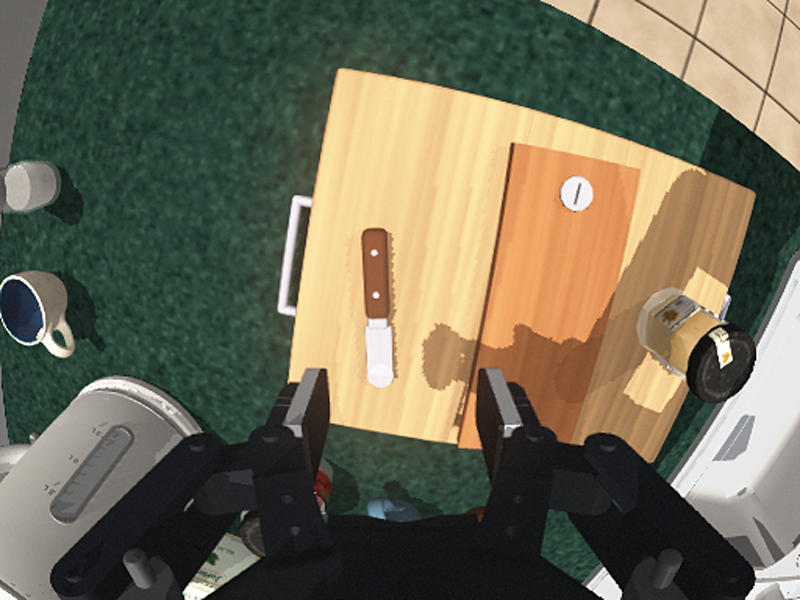

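The wrist view shows the handle butt at (374,229), its front end at (377,318), the blade tip at (381,388), the pin at (577,194) and the board's near right corner at (338,69).

```bash
cat >> h.py <<'E'
def wb(u,v,z,f):
    s,w=pickle.load(open(f,'rb')); K=w['mtx']; q=(np.array([u,v])+.5)*.64-.5
    d=(q-K[:2,2])/K[0,0]; th=np.linalg.norm(d); ray=np.r_[d/th*np.sin(th),np.cos(th)]
    T=w['T_tool_cam']; R=Rn.from_euler('xyz',s['tcp_rot'],degrees=True)
    o=s['tool_pos']+R.apply(T[:3,3]); g=R.apply(T[:3,:3]@ray); return o+g*(z-o[2])/g[2]
E
python3 - <<'E'
from h import *
f='w1.pkl'
b,j,t=wb(374,229,40,f),wb(377,318,40,f),wb(381,388,36,f)
print(b,j,t,np.linalg.norm(b-j),np.linalg.norm((t-b)[:2]),np.degrees(np.arctan2(*(t-b)[1::-1])))
o=(b+j)/2;print('orig',o,w2b(*o[:2]));print('pin',wb(577,194,44,f),'corner',wb(338,69,28,f),b2w(-47,-165))
print(wb(512,144,40,f),wb(640,169,40,f))
E
```

```text
[495.70907223  11.47774194  40.        ] [551.03091343  33.41026282  40.        ] [602.31654708  54.38782188  36.        ] 59.510852671042564 114.91922665651272 21.92504945914438
orig [523.36999283  22.44400238  40.        ] [  80.25193018 -114.06911706]
pin [426.31533718 123.04500933  44.        ] corner [407.66055813 -46.22762662  28.        ] [405.83630417 -48.07436829]
[414.29548002  72.11746764  40.        ] [391.2498258  160.51906834  40.        ]
```

Emit:
{"op": "play_rows", "data": {"motion": [[[0, 0, 5, 0, 0, -0.6], [0, 0, 5, 0, 0, -0.6], [0, 0, 5, 0, 0, -0.6]]]}}

```text
time: 1.85
tool_pos: [516.2, 39.5, 100.5]
tcp_rot: [179.9, -0.2, -158.5]
ft_force: [0.4, 0.4, -0.1]
finger_gap: 51.4
grip_force: 0.0
```

```bash
python3 -c "
from h import *
print(rel(524,23,31,201.7))"
```

```text
[-0.14, -1.83, 6.94, 0.09, -0.17, -0.16]
```

Emit:
{"op": "play_rows", "data": {"motion": [[[-0.1, -1.8, 0, 0, 0, -0.2], [-0.1, -1.8, 3, 0, 0, -0.2], [-0.1, -1.8, 5.5, 0, 0, -0.2], [-0.1, -1.8, 6.9, 0, 0, -0.2], [-0.1, -1.8, 6.9, 0, 0, -0.2]]]}}

```text
time: 2.35
tool_pos: [524.5, 22.5, 31.5]
tcp_rot: [179.9, -0.1, -158.3]
ft_force: [-0.2, -0.5, 0.5]
finger_gap: 51.0
grip_force: 0.0
```

Emit:
{"op": "play_rows", "data": {"motion": [[[0, 0, 0, 0, 0, 0], [0, 0, 0, 0, 0, 0], [0, 0, 0, 0, 0, 0], [0, 0, 0, 0, 0, 0]]], "jaw": 0, "squeeze": 40}}

```text
time: 2.75
tool_pos: [526.1, 21.9, 33.0]
tcp_rot: [-180.0, 0.1, -158.3]
ft_force: [0.9, -0.3, -1.1]
finger_gap: 0.2
grip_force: 0.0
```

The fingers closed on nothing, so I'll look.

Emit:
{"op": "play_rows", "data": {"motion": [[[0, 0, -3, 0, 0, 0], [0, 0, -8, 0, 0, 0], [0, 0, -12, 0, 0, 0], [0, 0, -12, 0, 0, 0]]], "jaw": 0.6}}

```text
time: 3.15
tool_pos: [530.0, 21.6, 160.0]
tcp_rot: [-179.7, 0.6, -158.3]
ft_force: [1.5, 0.1, 0.2]
finger_gap: 51.1
grip_force: 0.0
```

```bash
python3 - <<'E'
from h import *
from bench import sensors,optics
s=sensors.sense();print(s['tool_pos'],s['tcp_rot'])
w=optics.snapshot('wrist');pickle.dump((s,w),open('w2.pkl','wb'))
cv2.imwrite('pics/w2.png',cv2.resize(w['pixels'][:,:,::-1],(800,600),interpolation=cv2.INTER_CUBIC))
E
```

```text
[529.9639721   21.64953045 159.97755645] [-179.70247137    0.63974866 -158.33980816]
```

View pics/w2.png

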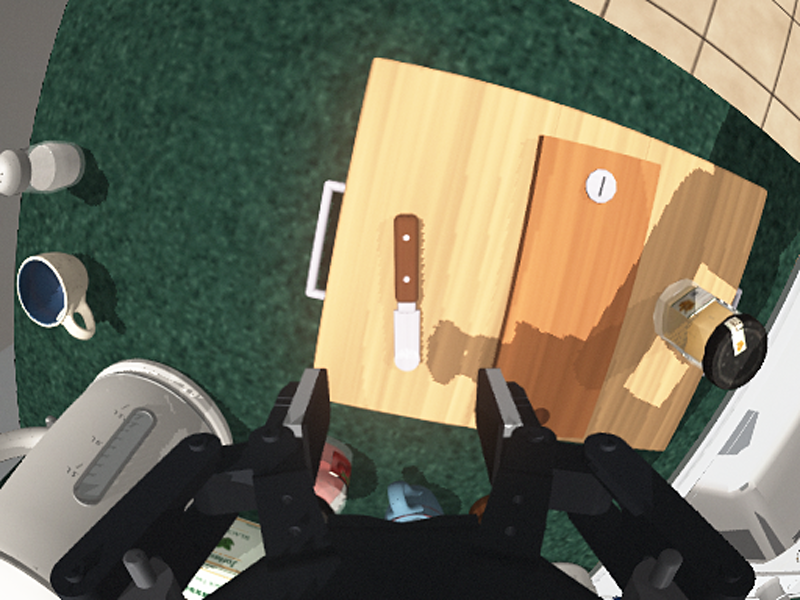

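The spreader still lies there: butt at (406,215), handle front at (406,302), tip at (406,370), pin at (601,186). I'll recompute its pose and cross-check with the fixed cameras.

```bash
python3 - <<'E'
from h import *
from bench import sensors,optics
f='w2.pkl'
b,j,t=wb(406,214,40,f),wb(406,302,40,f),wb(406,371,36,f)
print(b,j,t,np.linalg.norm(b-j),np.linalg.norm((t-b)[:2]),np.degrees(np.arctan2(*(t-b)[1::-1])))
print('pin',wb(601,186,44,f),'corner',wb(376,58,28,f))
s,w=pickle.load(open(f,'rb')); T=np.linalg.inv(w['T_tool_cam'])
for z in (-20,0,60,120):
    c=T[:3,3]+T[:3,2]*z; th=np.arctan2(np.hypot(*c[:2]),c[2]); u=c[:2]/np.hypot(*c[:2])*th*w['mtx'][0,0]+w['mtx'][:2,2]; print(z,u/.64)
sd=cal['side']['pixels']
for n in('butt',b),('tip',t): print(n[0],proj(n[1],'side')/.64,proj(n[1])/.64)
print(sensors.sense()['tool_pos'],sensors.sense()['joint_pos'])
p=optics.snapshot('top');crop(p['pixels'],155,140,133,110,6,'pics/c2.png')
E
```

```text
[495.29526494  10.84098248  40.        ] [550.89452837  33.0313151   40.        ] [601.87336329  53.43750011  36.        ] 59.86392032184264 114.7752341019032 21.785316133345518
pin [426.2244794  122.45937514  44.        ] corner [407.0474314  -45.02446909  28.        ]
-20 [399.44359747 367.29383462]
0 [399.68303374 345.42002632]
60 [400.19840935 299.13126622]
120 [400.52957697 269.93073938]
butt [426.43570024 324.81781813] [409.74623524 339.10377384]
tip [367.49107955 335.23733928] [388.55920305 284.54794854]
[528.31683369  21.73100083 156.56675622] [-3.19983061e+00 -2.77713043e+00  1.00140094e+02 -1.88784081e-03
  8.21735722e+01 -1.14857326e+02]
```

View pics/c2.png

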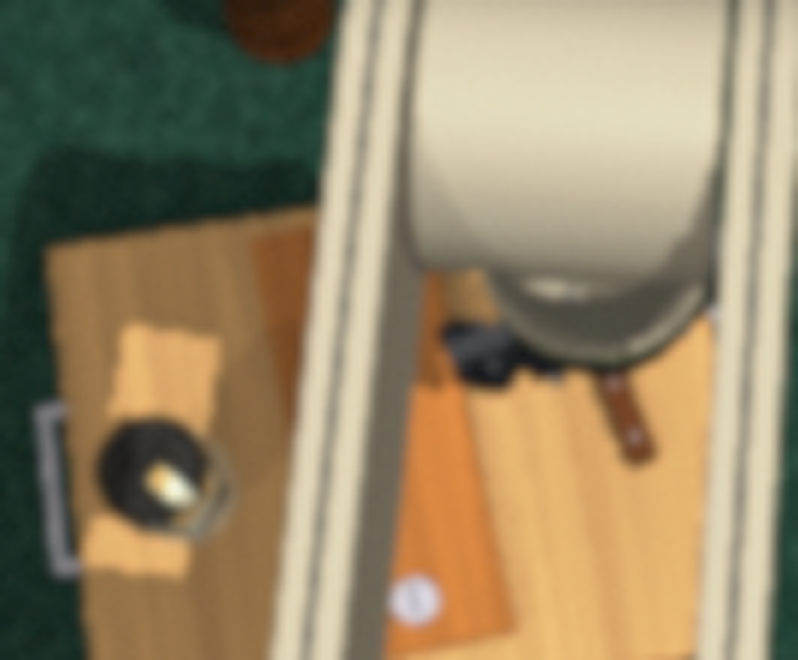

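The spreader has not moved. The arm had not settled when I read it (it ended about 4 mm too high), so the fingers closed over the handle. I'll settle, re-read and go lower.

Emit:
{"op": "play_rows", "data": {"motion": [[[0, 0, 0, 0, 0, 0], [0, 0, 0, 0, 0, 0], [0, 0, 0, 0, 0, 0], [0, 0, 0, 0, 0, 0]]]}}

```text
time: 3.65
tool_pos: [524.8, 21.9, 151.0]
tcp_rot: [180.0, -0.1, -158.3]
ft_force: [-0.2, 0.5, 0.4]
finger_gap: 51.4
grip_force: 0.0
```

```bash
python3 -c "
from h import *
print(rel(523.5,22.5,30.5,201.8))"
```

```text
[0.08, 0.09, 12.05, 0.04, -0.09, -0.14]
```

Emit:
{"op": "play_rows", "data": {"motion": [[[0, 0, 0, 0, 0, 0], [0, 0, 0, 0, 0, 0], [0, 0, 0, 0, 0, 0], [0, 0, 0, 0, 0, 0]]]}}

```text
time: 4.05
tool_pos: [525.4, 21.9, 152.0]
tcp_rot: [-180.0, 0.0, -158.3]
ft_force: [-0.6, -0.4, 0.3]
finger_gap: 51.0
grip_force: 0.0
```

```bash
python3 -c "
from h import *
print(rel(523.5,22.5,30.5,201.8))"
```

```text
[0.16, 0.13, 12.15, -0.0, 0.0, -0.14]
```

Emit:
{"op": "play_rows", "data": {"motion": [[[0.1, 0.1, 4, 0, 0, 0], [0.1, 0.1, 8, 0, 0, 0], [0.1, 0.1, 11, 0, 0, 0], [0.1, 0.1, 12.2, 0, 0, 0], [0.1, 0.1, 12.2, 0, 0, 0]]]}}

```text
time: 4.55
tool_pos: [522.4, 22.6, 28.3]
tcp_rot: [179.9, -0.2, -158.3]
ft_force: [-0.4, -0.2, 0.0]
finger_gap: 51.2
grip_force: 0.0
```

Emit:
{"op": "play_rows", "data": {"motion": [[[0, 0, 0, 0, 0, 0], [0, 0, 0, 0, 0, 0], [0, 0, 0, 0, 0, 0], [0, 0, 0, 0, 0, 0], [0, 0, 0, 0, 0, 0]]]}}

```text
time: 5.05
tool_pos: [524.5, 22.4, 30.7]
tcp_rot: [-180.0, 0.1, -158.3]
ft_force: [-0.2, 0.5, 0.3]
finger_gap: 51.4
grip_force: 0.0
```

Emit:
{"op": "play_rows", "data": {"motion": [[[0, 0, 0.1, 0, 0, 0], [0, 0, 0.1, 0, 0, 0], [0, 0, 0.1, 0, 0, 0], [0, 0, 0.1, 0, 0, 0], [0, 0, 0.1, 0, 0, 0]]], "jaw": 0, "squeeze": 40}}

```text
time: 5.55
tool_pos: [524.0, 22.5, 28.9]
tcp_rot: [180.0, -0.0, -158.3]
ft_force: [-0.2, -1.6, -0.0]
finger_gap: 0.4
grip_force: 0.0
```

```bash
python3 - <<'E'
from h import *
from bench import sensors,optics
s=sensors.sense();print(s['tool_pos'],s['tcp_rot'],s['finger_gap'])
w=optics.snapshot('wrist');pickle.dump((s,w),open('w3.pkl','wb'))
p=optics.snapshot('side')
a=cv2.resize(w['pixels'][:,:,::-1],(512,384)); b=cv2.resize(p['pixels'][190:280,200:350,::-1],(640*512//512,384),interpolation=cv2.INTER_CUBIC)
cv2.imwrite('pics/w3.png',cv2.resize(np.vstack([a[100:],cv2.resize(b,(512,307))]),(519,600)))
E
```

```text
[524.03260559  22.47928511  28.94671304] [ 1.79996369e+02 -5.80746359e-03 -1.58340633e+02] 0.3706793981847135
```

View pics/w3.png

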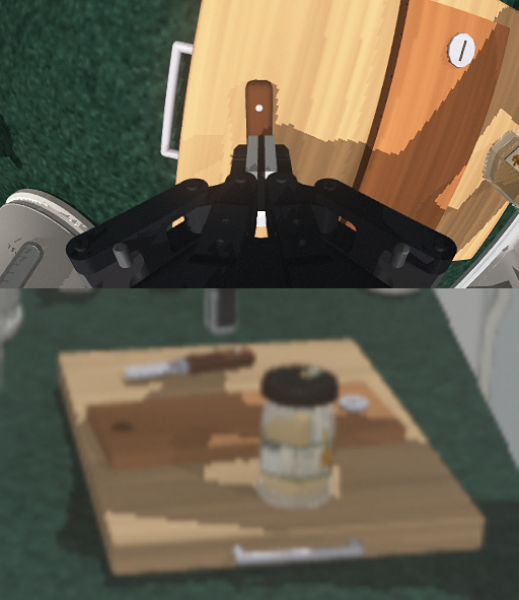

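```bash
python3 - <<'E'
from h import *
def c(X):
    q=proj(X,'side'); return (q[0]-200)/150*519, 289+(q[1]-190)/90*311
for z in (29,40,60,80,100,150): print(z,c([524,22.5,z]))
print(c([495.5,11,40]),c([602,54,36]),c([426.3,122.8,44]))
E
```

```text
29 (np.float64(217.5891545005117), np.float64(368.17311020552427))
40 (np.float64(217.98034632874402), np.float64(355.7287660375139))
60 (np.float64(218.69749689643263), np.float64(332.91523098764435))
80 (np.float64(219.4223551379464), np.float64(309.8565043491712))
100 (np.float64(220.15504598355557), np.float64(286.54861192024805))
150 (np.float64(222.02188529152545), np.float64(227.16191419773963))
(np.float64(252.06198672098336), np.float64(350.8665903243736)) (np.float64(121.60291633793597), np.float64(374.11258661520867)) (np.float64(351.98849112218005), np.float64(402.3696171882577))
```

```bash
python3 - <<'E'
from h import *
from bench import sensors,optics
s=sensors.sense();print(s['tool_pos'])
p=optics.snapshot('side')['pixels'].astype(int); q=cal['side']['pixels'].astype(int)
for r in range(188,218): print(r,''.join('#' if abs(p[r,c]-q[r,c]).sum()>40 else '.' for c in range(245,285)),p[r,260:267].sum(1).tolist())
for z in (29,40,50,60,70): print(z,proj([524,22.5,z],'side'))
E
```

```text
[524.04987793  22.48417494  28.97570124]
188 .................#####.................. [179, 154, 148, 147, 145, 141, 144]
189 ...............#....###................. [239, 189, 162, 151, 147, 136, 135]
190 ..............####...##................. [261, 277, 245, 174, 147, 144, 142]
191 ..............####..##.................. [257, 319, 291, 191, 150, 146, 143]
192 ..............####...................... [261, 324, 294, 193, 152, 151, 150]
193 ..............####...................... [264, 323, 277, 184, 151, 152, 151]
194 ..............####...................... [264, 322, 264, 180, 153, 153, 152]
195 ..............####...................... [262, 322, 263, 180, 154, 153, 157]
196 ..............####...................... [261, 322, 264, 177, 154, 154, 151]
197 ..............####...................... [261, 322, 261, 176, 155, 152, 150]
198 ..............####...#.................. [266, 323, 263, 176, 155, 152, 150]
199 ..............####...................... [283, 325, 261, 175, 153, 150, 153]
200 ..............####...................... [291, 329, 268, 192, 174, 184, 199]
201 ..
[... 825 characters left out ...]
....................... [187, 184, 184, 185, 183, 183, 182]
212 ....####................................ [178, 178, 183, 180, 182, 184, 180]
213 ....###................................. [188, 205, 208, 208, 231, 262, 270]
214 ..................##................#.#. [255, 264, 265, 265, 288, 367, 390]
215 ...........##########............###.#.# [290, 293, 291, 291, 300, 372, 426]
216 ...#.################............###.#.. [290, 293, 293, 293, 304, 382, 434]
217 ..##################.............######. [296, 296, 301, 298, 323, 432, 455]
29 [262.88703887 212.91183254]
40 [263.0001001  209.31057538]
50 [263.10345834 206.01838011]
60 [263.20736905 202.70858775]
70 [263.31183665 199.38105682]
```

```bash
python3 - <<'E'
from h import *
s,w=pickle.load(open('w3.pkl','rb')); T=np.linalg.inv(w['T_tool_cam']); g=w['pixels'].astype(int)
for x in (-11,11):
  for z in (-45,-35,-30,-25,-20,-10,0):
    c=T[:3,:3]@[x,0,z]+T[:3,3]; n=np.hypot(*c[:2]); print(x,z,np.round(c[:2]/n*np.arctan2(n,c[2])*w['mtx'][0,0]+w['mtx'][:2,2],1))
for r in range(222,285,3): print(r,[tuple(g[r,c]) and int(g[r,c].sum()) for c in range(238,280,3)])
E
```

```text
-11 -45 [255.5 274.5]
-11 -35 [255.6 264.5]
-11 -30 [255.6 259.8]
-11 -25 [255.6 255.4]
-11 -20 [255.7 251.1]
-11 -10 [255.8 243.2]
-11 0 [255.8 236.1]
11 -45 [255.3 238.3]
11 -35 [255.4 229.5]
11 -30 [255.5 225.5]
11 -25 [255.5 221.7]
11 -20 [255.6 218.1]
11 -10 [255.7 211.4]
11 0 [255.8 205.4]
222 [551, 570, 227, 268, 270, 269, 273, 268, 262, 243, 232, 366, 509, 513]
225 [556, 575, 234, 264, 275, 270, 273, 266, 275, 187, 232, 373, 360, 350]
228 [555, 568, 222, 262, 265, 265, 261, 225, 192, 189, 237, 367, 352, 352]
231 [562, 569, 206, 259, 270, 264, 270, 186, 194, 183, 226, 370, 352, 350]
234 [561, 571, 211, 371, 369, 357, 118, 122, 369, 368, 362, 359, 356, 344]
237 [567, 566, 228, 375, 379, 366, 131, 125, 386, 361, 370, 360, 346, 342]
240 [566, 570, 256, 376, 367, 371, 129, 130, 370, 367, 359, 360, 346, 336]
243 [138, 142, 315, 368, 370, 367, 131, 116, 372, 371, 365, 236, 113, 103]
246 [150, 137, 392, 373, 369, 363, 119, 113, 373, 367, 370, 301, 116, 110]
249 [137, 133, 390, 370, 370, 363, 121, 111, 378, 365, 366, 309, 105, 117]
252 [161, 156, 384, 370, 364, 361, 108, 114, 373, 360, 358, 311, 109, 125]
255 [140, 121, 377, 370, 369, 369, 116, 102, 377, 356, 366, 353, 105, 103]
258 [134, 126, 373, 366, 364, 368, 110, 109, 369, 364, 358, 369, 103, 105]
261 [128, 118, 373, 373, 304, 364, 109, 103, 377, 359, 362, 372, 88, 104]
264 [126, 97, 371, 292, 277, 276, 106, 98, 378, 359, 366, 382, 87, 97]
267 [113, 103, 280, 278, 277, 282, 106, 109, 370, 263, 350, 321, 90, 104]
270 [119, 109, 95, 322, 491, 483, 124, 181, 722, 709, 515, 85, 96, 101]
273 [120, 117, 119, 106, 94, 437, 114, 174, 730, 69, 110, 104, 109, 107]
276 [112, 140, 103, 117, 116, 303, 114, 116, 244, 94, 100, 101, 114, 97]
279 [175, 139, 102, 111, 101, 97, 110, 109, 92, 105, 98, 98, 139, 184]
282 [106, 106, 89, 97, 107, 85, 108, 110, 86, 93, 98, 99, 96, 99]
```

The side view puts the shut fingertips at z ≈ 61 while the TCP reads 29, and the wrist view agrees. So the real tips are about 32 mm behind the reported TCP. I'll allow for that from here on, opening and going down 29 mm carefully.

Emit:
{"op": "play_rows", "data": {"motion": [[[0, 0, 0, 0, 0, 0], [0, 0, 0, 0, 0, 0], [0, 0, 1, 0, 0, 0], [0, 0, 2, 0, 0, 0], [0, 0, 2.5, 0, 0, 0]]], "jaw": 0.6}}

```text
time: 6.2
tool_pos: [522.8, 22.5, 2.1]
tcp_rot: [179.9, -0.1, -158.3]
ft_force: [-0.0, -0.2, -0.9]
finger_gap: 51.4
grip_force: 0.0
```

Emit:
{"op": "play_rows", "data": {"motion": [[[0, 0, 0.3, 0, 0, 0], [0, 0, 0.3, 0, 0, 0], [0, 0, 0.3, 0, 0, 0], [0, 0, 0.3, 0, 0, 0]]]}}

```text
time: 6.6
tool_pos: [524.4, 22.5, 1.4]
tcp_rot: [-180.0, 0.0, -158.3]
ft_force: [-0.1, 0.2, -0.5]
finger_gap: 51.3
grip_force: 0.0
```

Emit:
{"op": "play_rows", "data": {"motion": [[[0, 0, 0, 0, 0, 0], [0, 0, 0, 0, 0, 0], [0, 0, 0, 0, 0, 0], [0, 0, 0, 0, 0, 0], [0, 0, 0, 0, 0, 0]]], "jaw": 0}}

```text
time: 7.1
tool_pos: [524.5, 22.4, 1.4]
tcp_rot: [-180.0, 0.0, -158.3]
ft_force: [-1.5, 0.3, 3.9]
finger_gap: 14.5
grip_force: 39.5
```

Gripped (gap 14.5 mm, 39.5 N). The handle's underside lies 26.6 mm above the TCP reading. I'll lift and carry it to the right.

Emit:
{"op": "play_rows", "data": {"motion": [[[0, 0, -1.5, 0, 0, 0], [0, 0, -4, 0, 0, 0], [0, 0, -6.5, 0, 0, 0], [0, 0, -7.5, 0, 0, 0], [0, 0, -7.5, 0, 0, 0]]]}}

```text
time: 7.6
tool_pos: [525.7, 22.4, 78.3]
tcp_rot: [-179.9, 0.2, -158.3]
ft_force: [0.5, -0.7, -1.4]
finger_gap: 14.8
grip_force: 39.1
```

```bash
python3 -c "
from h import *
print(rel(455,-180,76,190))"
```

```text
[14.04, -16.2, 0.21, -0.07, 0.21, 11.66]
```

Emit:
{"op": "play_rows", "data": {"motion": [[[2.8, -3.2, 0, 0, 0, 2.5], [5.6, -6.5, 0, 0, 0, 5], [8.4, -9.7, 0, 0, 0, 7.5], [11.2, -13, 0, 0, 0, 10], [14, -16.2, 0, 0, 0, 11.7]]]}}

```text
time: 8.1
tool_pos: [452.0, -180.7, 74.5]
tcp_rot: [179.9, -0.1, -170.1]
ft_force: [0.7, -0.2, -0.1]
finger_gap: 14.4
grip_force: 39.1
```

Emit:
{"op": "play_rows", "data": {"motion": [[[0, 0, 0, 0, 0, 0], [0, 0, 0, 0, 0, 0], [0, 0, 0, 0, 0, 0], [0, 0, 0, 0, 0, 0], [0, 0, 0, 0, 0, 0]]]}}

```text
time: 8.6
tool_pos: [454.0, -178.6, 75.8]
tcp_rot: [180.0, -0.0, -169.9]
ft_force: [0.7, 0.5, 0.6]
finger_gap: 14.4
grip_force: 39.2
```

```bash
python3 -c "
from h import *
print(rel(455,-180,-25.6,190))"
```

```text
[-0.08, -0.16, 10.14, 0.02, -0.01, 0.07]
```

Emit:
{"op": "play_rows", "data": {"motion": [[[0, 0, 3, 0, 0, 0], [0, 0, 6, 0, 0, 0], [0, 0, 8.2, 0, 0, 0], [0, 0, 9.2, 0, 0, 0], [0, 0, 9.6, 0, 0, 0]]]}}

```text
time: 9.1
tool_pos: [453.2, -178.9, -21.0]
tcp_rot: [179.9, -0.1, -170.0]
ft_force: [-0.1, -1.1, -0.5]
finger_gap: 14.6
grip_force: 39.2
```

Emit:
{"op": "play_rows", "data": {"motion": [[[0, 0, 0.2, 0, 0, 0], [0, 0, 0.4, 0, 0, 0], [0, 0, 0.5, 0, 0, 0], [0, 0, 0.5, 0, 0, 0], [0, 0, 0.5, 0, 0, 0]]]}}

```text
time: 9.6
tool_pos: [454.1, -180.0, -24.5]
tcp_rot: [-180.0, 0.0, -170.0]
ft_force: [0.1, -0.4, -0.8]
finger_gap: 14.8
grip_force: 39.2
```

Emit:
{"op": "play_rows", "data": {"motion": [[[0, 0, 0.1, 0, 0, 0], [0, 0, 0.15, 0, 0, 0], [0, 0, 0.2, 0, 0, 0], [0, 0, 0.2, 0, 0, 0]]]}}

```text
time: 10.0
tool_pos: [453.8, -179.8, -26.6]
tcp_rot: [180.0, -0.0, -170.0]
ft_force: [-3.0, 1.4, 5.0]
finger_gap: 14.4
grip_force: 39.9
```

Emit:
{"op": "play_rows", "data": {"motion": [[[0, 0, 0, 0, 0, 0], [0, 0, 0, 0, 0, 0], [0, 0, 0, 0, 0, 0], [0, 0, 0, 0, 0, 0]]], "jaw": 0.5}}

```text
time: 10.4
tool_pos: [453.7, -179.8, -27.1]
tcp_rot: [-180.0, -0.0, -170.0]
ft_force: [-0.1, 0.3, 0.1]
finger_gap: 42.6
grip_force: 0.0
```

Emit:
{"op": "play_rows", "data": {"motion": [[[0, 0, -2, 0, 0, 0], [0, 0, -6, 0, 0, 0], [0, 0, -11, 0, 0, 0], [0, 0, -14, 0, 0, 0], [0, 0, -14, 0, 0, 0]]]}}

```text
time: 10.9
tool_pos: [457.4, -181.6, 119.0]
tcp_rot: [-179.7, 0.5, -170.0]
ft_force: [1.0, -1.1, -0.4]
finger_gap: 42.7
grip_force: 0.0
```

```bash
python3 - <<'E'
from h import *
from bench import sensors,optics
s=sensors.sense();print(s['tool_pos'],s['tcp_rot'],s['joint_pos'])
w=optics.snapshot('wrist');pickle.dump((s,w),open('w4.pkl','wb'))
cv2.imwrite('pics/w4.png',cv2.resize(w['pixels'][:,:,::-1],(800,600),interpolation=cv2.INTER_CUBIC))
E
```

```text
[ 457.36677457 -181.6112771   119.01632863] [-179.65154711    0.45379664 -170.03617514] [-2.76296704e+01 -7.10841798e+00  1.08227538e+02  7.50510915e-04
  7.83087369e+01 -1.27592264e+02]
```

View pics/w4.png

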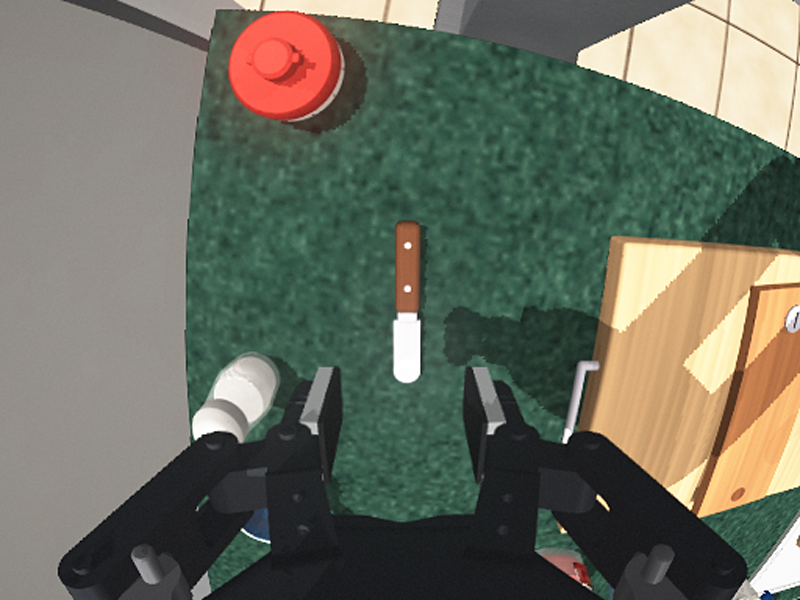

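The spreader lies flat and straight on the worktop: butt (408,222), handle front (406,312), tip (407,383). Next comes the cover push.

```bash
python3 - <<'E'
from h import *
f='w4.pkl'
b,j,t=wb(408,221,12,f),wb(407,312,12,f),wb(406,383,8,f)
print(b,j,t,np.degrees(np.arctan2(*(t-b)[1::-1])),(b+j)/2)
# push arc: tool at cover-local (170, 45+22) for cover angles a rel. board
for a in (12,4.7,0,-15,-30,-45,-60,-72,-80):
    y=np.radians(BY+a); p=BO+[170*np.cos(y)-62*np.sin(y),170*np.sin(y)+62*np.cos(y)]; print(a,np.round(p,1))
E
```

```text
[ 422.79696364 -183.69315864   12.        ] [ 481.71555783 -173.82226165   12.        ] [ 536.19257689 -164.75942075    8.        ] 9.479266934393786 [ 452.25626074 -178.75771014   12.        ]
12 [562.2 241.5]
4.7 [576.2 223.2]
0 [584.  210.5]
-15 [601.4 166.6]
-30 [606.9 119.7]
-45 [600.1  73. ]
-60 [581.4  29.6]
-72 [558.7  -0.7]
-80 [540.3 -18. ]
```

```bash
python3 -c "
from h import *
print(rel(573,237,110,190))"
```

```text
[-18.77, 39.13, 0.55, -0.21, 0.27, -0.04]
```

Emit:
{"op": "play_rows", "data": {"motion": [[[-9.4, 19.5, 0, 0, 0, 0], [-9.4, 19.5, 0, 0, 0, 0], [-9.4, 19.5, 0, 0, 0, 0], [-9.4, 19.5, 0, 0, 0, 0], [-9.4, 19.5, 0, 0, 0, 0]]], "jaw": 0}}

```text
time: 11.45
tool_pos: [511.9, 32.8, 111.1]
tcp_rot: [179.9, -0.1, -169.9]
ft_force: [0.4, -1.1, 0.1]
finger_gap: -0.3
grip_force: 0.0
```

Emit:
{"op": "play_rows", "data": {"motion": [[[-9.4, 19.5, 0, 0, 0, 0], [-9.4, 19.5, 0, 0, 0, 0], [-9.4, 19.5, 0, 0, 0, 0], [-9.4, 19.5, 0, 0, 0, 0], [-9.4, 19.5, 0, 0, 0, 0]]]}}

```text
time: 11.95
tool_pos: [570.5, 241.1, 110.6]
tcp_rot: [179.9, -0.1, -169.9]
ft_force: [0.3, -0.5, -0.1]
finger_gap: -0.1
grip_force: 0.0
```

Emit:
{"op": "play_rows", "data": {"motion": [[[0, 0, 0, 0, 0, 0], [0, 0, 0, 0, 0, 0], [0, 0, 0, 0, 0, 0], [0, 0, 0, 0, 0, 0]]]}}

```text
time: 12.35
tool_pos: [571.2, 235.5, 112.6]
tcp_rot: [-180.0, -0.0, -170.1]
ft_force: [-0.6, -0.2, -0.2]
finger_gap: 0.0
grip_force: 0.0
```

```bash
python3 -c "
from h import *
print(rel(573,237,4,190))"
```

```text
[-0.21, 0.12, 10.86, -0.02, -0.04, -0.13]
```

Emit:
{"op": "play_rows", "data": {"motion": [[[-0.2, 0.2, 3, 0, 0, 0], [-0.2, 0.2, 6.5, 0, 0, 0], [-0.2, 0.2, 9.2, 0, 0, 0], [-0.2, 0.2, 10.4, 0, 0, 0], [-0.2, 0.2, 10.8, 0, 0, 0]]]}}

```text
time: 12.85
tool_pos: [572.0, 238.1, 3.5]
tcp_rot: [-180.0, -0.2, -170.1]
ft_force: [-0.0, 0.7, 0.4]
finger_gap: -0.1
grip_force: 0.0
```

Emit:
{"op": "play_rows", "data": {"motion": [[[0, 0, 0, 0, 0, 0], [0, 0, 0, 0, 0, 0], [0, 0, 0, 0, 0, 0], [0, 0, 0, 0, 0, 0]]]}}

```text
time: 13.25
tool_pos: [574.0, 239.5, 6.4]
tcp_rot: [180.0, 0.1, -170.0]
ft_force: [0.3, 0.0, -0.6]
finger_gap: 0.0
grip_force: 0.0
```

```bash
python3 - <<'E'
from h import *
for a in (0,-8,-16,-24,-32,-40,-48,-56,-64,-72,-80):
    y=np.radians(BY+a); p=BO+[170*np.cos(y)-62*np.sin(y),170*np.sin(y)+62*np.cos(y)]; print(a,rel(*p,4,190)[:3])
E
```

```text
0 [-0.48, -3.03, 0.24]
-8 [-1.14, -5.46, 0.24]
-16 [-1.46, -7.97, 0.24]
-24 [-1.42, -10.49, 0.24]
-32 [-1.04, -12.99, 0.24]
-40 [-0.31, -15.4, 0.23]
-48 [0.75, -17.7, 0.23]
-56 [2.12, -19.82, 0.23]
-64 [3.76, -21.73, 0.22]
-72 [5.66, -23.4, 0.22]
-80 [7.77, -24.78, 0.21]
```

Emit:
{"op": "play_rows", "data": {"motion": [[[-0.3, -1.5, 0.2, 0, 0, 0], [-0.5, -3.0, 0.2, 0, 0, 0], [-0.8, -4.2, 0.2, 0, 0, 0], [-1.1, -5.5, 0.2, 0, 0, 0], [-1.3, -6.7, 0.2, 0, 0, 0]]]}}

```text
time: 13.75
tool_pos: [598.0, 174.0, 3.0]
tcp_rot: [180.0, 0.0, -170.1]
ft_force: [-0.5, 1.1, -0.4]
finger_gap: -0.1
grip_force: 0.7
```

Emit:
{"op": "play_rows", "data": {"motion": [[[-0.2, -1.3, 0, 0, 0, 0], [-0.2, -2.6, 0, 0, 0, 0], [-0.1, -3.8, 0, 0, 0, 0], [0, -5.1, 0, 0, 0, 0], [0.3, -6.3, 0, 0, 0, 0]]]}}

```text
time: 14.25
tool_pos: [605.5, 111.7, 3.0]
tcp_rot: [-180.0, 0.0, -170.0]
ft_force: [-0.4, 0.6, 0.0]
finger_gap: 0.1
grip_force: 0.5
```

```bash
python3 - <<'E'
from h import *
from bench import sensors
print(sensors.sense()['joint_efforts'])
for a in (-32,-40,-48,-56,-64,-72,-80):
    y=np.radians(BY+a); p=BO+[170*np.cos(y)-62*np.sin(y),170*np.sin(y)+62*np.cos(y)]; print(a,rel(*p,4,190)[:3])
E
```

```text
[  0.69227021 -61.78881168 -45.15216708  -0.35458454   0.07748821
   0.38440268]
-32 [-0.15, 0.14, -0.1]
-40 [0.57, -2.27, -0.1]
-48 [1.63, -4.57, -0.1]
-56 [3.0, -6.69, -0.1]
-64 [4.65, -8.6, -0.1]
-72 [6.55, -10.26, -0.1]
-80 [8.66, -11.65, -0.1]
```

Emit:
{"op": "play_rows", "data": {"motion": [[[0.3, -1.2, 0, 0, 0, 0], [0.6, -2.3, 0, 0, 0, 0], [1.1, -3.5, 0, 0, 0, 0], [1.6, -4.6, 0, 0, 0, 0], [2.3, -5.7, 0, 0, 0, 0]]]}}

```text
time: 14.75
tool_pos: [592.4, 51.8, 3.1]
tcp_rot: [-180.0, 0.0, -170.0]
ft_force: [-0.5, 2.2, -0.4]
finger_gap: -0.1
grip_force: 0.5
```

Emit:
{"op": "play_rows", "data": {"motion": [[[0.7, -1, 0, 0, 0, 0], [1.5, -2, 0, 0, 0, 0], [2.3, -2.9, 0, 0, 0, 0], [3.3, -3.8, 0, 0, 0, 0], [4.2, -4.6, 0, 0, 0, 0]]]}}

```text
time: 15.25
tool_pos: [558.5, -0.7, 3.0]
tcp_rot: [-180.0, -0.0, -170.0]
ft_force: [0.9, 1.5, -0.1]
finger_gap: 0.1
grip_force: 0.5
```

```bash
python3 - <<'E'
from h import *
for a in (-64,-72,-80,-84):
    y=np.radians(BY+a); p=BO+[170*np.cos(y)-62*np.sin(y),170*np.sin(y)+62*np.cos(y)]; print(a,rel(*p,4,190)[:3])
E
```

```text
-64 [-1.93, 1.66, -0.1]
-72 [-0.03, -0.01, -0.1]
-80 [2.08, -1.39, -0.1]
-84 [3.21, -1.97, -0.1]
```

Emit:
{"op": "play_rows", "data": {"motion": [[[1, -0.7, 0, 0, 0, 0], [2.0, -1.3, 0, 0, 0, 0], [2.7, -1.7, 0, 0, 0, 0], [2.7, -1.7, 0, 0, 0, 0], [2.7, -1.7, 0, 0, 0, 0]]]}}

```text
time: 15.75
tool_pos: [535.6, -21.4, 3.1]
tcp_rot: [-180.0, 0.0, -170.1]
ft_force: [-0.3, -0.6, -0.5]
finger_gap: -0.1
grip_force: 0.0
```

Emit:
{"op": "play_rows", "data": {"motion": [[[-1.5, 0, 0, 0, 0, 0], [-2.5, 0, -1, 0, 0, 0], [-2.5, 0, -5, 0, 0, 0], [-2.5, 0, -10, 0, 0, 0], [-2.5, 0, -10, 0, 0, 0]]]}}

```text
time: 16.25
tool_pos: [565.9, -17.1, 111.4]
tcp_rot: [-179.8, 0.7, -170.0]
ft_force: [0.7, -0.1, 0.5]
finger_gap: 0.2
grip_force: 0.0
```

Emit:
{"op": "play_rows", "data": {"motion": [[[0, 0, 0, 0, 0, 0], [0, 0, 0, 0, 0, 0], [0, 0, 0, 0, 0, 0], [0, 0, 0, 0, 0, 0]]]}}

```text
time: 16.65
tool_pos: [559.1, -16.7, 101.4]
tcp_rot: [180.0, -0.2, -170.0]
ft_force: [0.8, 0.9, 0.4]
finger_gap: -0.0
grip_force: 0.0
```

```bash
python3 - <<'E'
from h import *
from bench import sensors,optics
s=sensors.sense();print(rel(453,-179.3,102,190))
w=optics.snapshot('wrist');pickle.dump((s,w),open('w5.pkl','wb'))
cv2.imwrite('pics/w5.png',cv2.resize(w['pixels'][:,:,::-1],(800,600),interpolation=cv2.INTER_CUBIC))
E
```

```text
[13.26, -14.18, -0.04, 0.04, -0.15, -0.04]
```

View pics/w5.png

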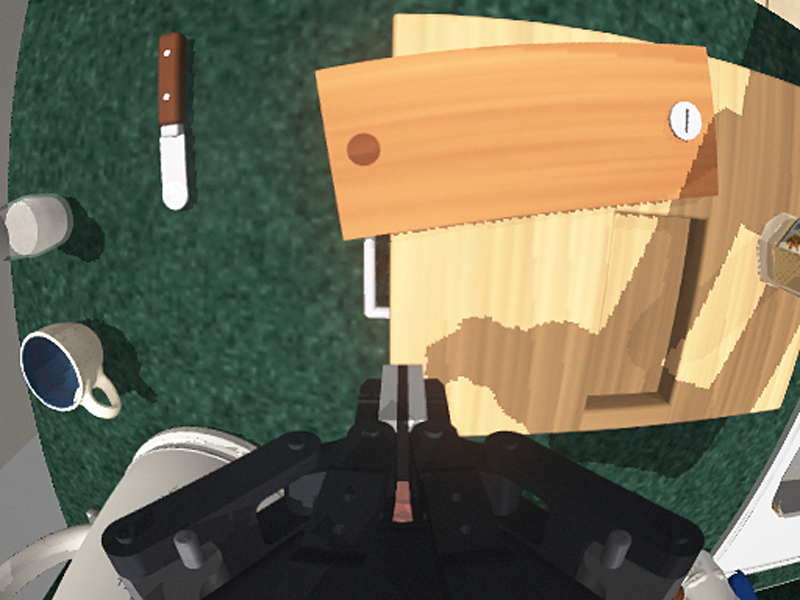

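The cover is wide open, with its free-end corners at (317,71) and (344,240) and its pin-end corner at (717,194). The whole well shows: near corners (617,211) and (692,218), far corners (586,408) and (670,404). The spreader is undisturbed.

```bash
python3 - <<'E'
from h import *
f='w5.pkl'
for n,u,v,z in (('nr',617,211,28),('nl',692,218,28),('fr',585,410,28),('fl',670,404,28),('pin',686,121,44),('cfr',344,240,40),('cfr2',317,71,40)):
    p=wb(u,v,z,f); print(n,p,w2b(*p[:2]))
a=wb(344,240,40,f)-wb(717,194,40,f); print('cover ang rel',np.degrees(np.arctan2(a[1],a[0]))-BY)
print(rel(453,-179.3,102,190), 'well target',b2w(97,0),b2w(95,0))
E
```

```text
nr [488.25987677  98.60721386  28.        ] [ 57.70002602 -33.29185137]
nl [479.60152314 153.38933236  28.        ] [57.86328177 22.17003592]
fr [619.0298846  119.15511265  28.        ] [190.07355981 -33.80042198]
fl [608.14090201 187.80191533  28.        ] [190.23932818  35.70444102]
pin [426.48518608 122.81717149  44.        ] [0.56125273 0.43343655]
cfr [531.88703229 -51.39764352  40.        ] [  76.91831833 -188.32553538]
cfr2 [446.62094746 -79.06277517  40.        ] [ -11.66209129 -202.07965342]
cover ang rel -80.50974290042677
[13.28, -14.17, -0.01, 0.04, -0.13, -0.04] well target [521.76571495 137.72490974] [519.79116412 137.40687036]
```

Emit:
{"op": "play_rows", "data": {"motion": [[[3, -3, 0, 0, 0, 0], [6, -6.3, 0, 0, 0, 0], [9, -9.6, 0, 0, 0, 0], [12, -12.8, 0, 0, 0, 0], [13.3, -14.2, 0, 0, 0, 0]]], "jaw": 0.5}}

```text
time: 17.2
tool_pos: [451.5, -182.1, 102.4]
tcp_rot: [-180.0, -0.1, -170.2]
ft_force: [0.7, -0.9, -0.8]
finger_gap: 42.9
grip_force: 0.0
```

Emit:
{"op": "play_rows", "data": {"motion": [[[0, 0, 0, 0, 0, 0], [0, 0, 0, 0, 0, 0], [0, 0, 0, 0, 0, 0], [0, 0, 0, 0, 0, 0], [0, 0, 0, 0, 0, 0]]]}}

```text
time: 17.7
tool_pos: [454.1, -179.0, 102.9]
tcp_rot: [180.0, -0.0, -170.0]
ft_force: [-0.1, 0.3, -0.4]
finger_gap: 42.9
grip_force: 0.0
```

```bash
python3 - <<'E'
from h import *
print(rel(453.5,-179.3,-26.5,190))
E
```

```text
[0.07, -0.02, 12.94, 0.01, -0.01, 0.04]
```

Emit:
{"op": "play_rows", "data": {"motion": [[[0, 0, 4, 0, 0, 0], [0, 0, 8, 0, 0, 0], [0, 0, 11, 0, 0, 0], [0, 0, 12.4, 0, 0, 0], [0, 0, 12.7, 0, 0, 0]]]}}

```text
time: 18.2
tool_pos: [452.5, -178.7, -25.7]
tcp_rot: [179.9, -0.2, -170.0]
ft_force: [0.2, 0.4, 0.1]
finger_gap: 42.6
grip_force: 0.0
```

Emit:
{"op": "play_rows", "data": {"motion": [[[0, 0, 0.1, 0, 0, 0], [0, 0, 0.2, 0, 0, 0], [0, 0, 0.2, 0, 0, 0], [0, 0, 0.2, 0, 0, 0]]]}}

```text
time: 18.6
tool_pos: [454.7, -180.3, -24.8]
tcp_rot: [-179.9, 0.1, -170.0]
ft_force: [-0.4, 0.4, -0.4]
finger_gap: 42.2
grip_force: 0.0
```

Emit:
{"op": "play_rows", "data": {"motion": [[[0, 0, 0, 0, 0, 0], [0, 0, 0, 0, 0, 0], [0, 0, 0, 0, 0, 0], [0, 0, 0, 0, 0, 0], [0, 0, 0, 0, 0, 0]]], "jaw": 0}}

```text
time: 19.1
tool_pos: [454.1, -180.0, -25.5]
tcp_rot: [-180.0, 0.0, -170.0]
ft_force: [-1.6, -0.5, 5.5]
finger_gap: 14.5
grip_force: 39.5
```

Emit:
{"op": "play_rows", "data": {"motion": [[[0, 0, -2, 0, 0, 0], [0, 0, -6, 0, 0, 0], [0, 0, -9.5, 0, 0, 0], [0, 0, -11, 0, 0, 0], [0, 0, -11, 0, 0, 0]]]}}

```text
time: 19.6
tool_pos: [455.8, -180.8, 86.9]
tcp_rot: [-179.8, 0.2, -170.0]
ft_force: [-0.2, 0.4, -0.7]
finger_gap: 14.5
grip_force: 39.3
```

Emit:
{"op": "play_rows", "data": {"motion": [[[0, 0, 0, 0, 0, 0], [0, 0, 0, 0, 0, 0], [0, 0, 0, 0, 0, 0], [0, 0, 0, 0, 0, 0]]]}}

```text
time: 20.0
tool_pos: [452.9, -179.3, 82.7]
tcp_rot: [179.9, -0.1, -170.0]
ft_force: [0.7, -0.2, -0.9]
finger_gap: 14.2
grip_force: 39.3
```

```bash
python3 - <<'E'
from h import *
print(rel(*b2w(97,0),84,189.2))
E
```

```text
[-12.26, 30.04, -0.11, 0.08, -0.1, 0.76]
```

Emit:
{"op": "play_rows", "data": {"motion": [[[-1.8, 4.5, 0, 0, 0, 0], [-3.5, 8.6, 0, 0, 0, 0], [-5.2, 12.8, 0, 0, 0, 0.4], [-7, 17.1, 0, 0, 0, 0.8], [-8.7, 21.3, 0, 0, 0, 0.8]]]}}

```text
time: 20.5
tool_pos: [502.5, 46.9, 83.6]
tcp_rot: [180.0, -0.0, -170.9]
ft_force: [-0.2, -0.5, -0.5]
finger_gap: 14.5
grip_force: 39.3
```

Emit:
{"op": "play_rows", "data": {"motion": [[[-1.7, 4.1, 0, 0, 0, 0], [-2.9, 7.2, 0, 0, 0, 0], [-3.5, 8.7, 0, 0, 0, 0], [-3.5, 8.7, 0, 0, 0, 0], [-3.5, 8.7, 0, 0, 0, 0]]]}}

```text
time: 21.0
tool_pos: [522.9, 135.9, 83.4]
tcp_rot: [-180.0, -0.1, -170.8]
ft_force: [0.2, 0.6, -0.6]
finger_gap: 14.4
grip_force: 39.3
```

Emit:
{"op": "play_rows", "data": {"motion": [[[0, 0, 0, 0, 0, 0], [0, 0, 0, 0, 0, 0], [0, 0, 0, 0, 0, 0], [0, 0, 0, 0, 0, 0]]]}}

```text
time: 21.4
tool_pos: [523.4, 135.9, 84.1]
tcp_rot: [-180.0, 0.0, -170.9]
ft_force: [-0.7, 0.4, -1.0]
finger_gap: 14.5
grip_force: 39.3
```

```bash
python3 - <<'E'
from h import *
print(rel(*b2w(97.5,0),-16.5,189.2))
E
```

```text
[0.08, 0.21, 10.06, -0.0, 0.01, -0.1]
```

Emit:
{"op": "play_rows", "data": {"motion": [[[0.1, 0.2, 2.5, 0, 0, 0], [0.1, 0.2, 5, 0, 0, 0], [0.1, 0.2, 7, 0, 0, 0], [0.1, 0.2, 8.4, 0, 0, 0], [0.1, 0.2, 9, 0, 0, 0]]]}}

```text
time: 21.9
tool_pos: [520.9, 138.0, -7.5]
tcp_rot: [-180.0, -0.1, -170.9]
ft_force: [1.0, -0.1, -0.8]
finger_gap: 14.3
grip_force: 39.3
```

Emit:
{"op": "play_rows", "data": {"motion": [[[0, 0, 0.2, 0, 0, 0], [0, 0, 0.4, 0, 0, 0], [0, 0, 0.6, 0, 0, 0], [0, 0, 0.8, 0, 0, 0], [0, 0, 0.9, 0, 0, 0]]]}}

```text
time: 22.4
tool_pos: [522.3, 138.4, -14.7]
tcp_rot: [-180.0, 0.0, -170.8]
ft_force: [0.4, 0.5, -1.2]
finger_gap: 14.0
grip_force: 39.3
```

Emit:
{"op": "play_rows", "data": {"motion": [[[0, 0, 0.1, 0, 0, 0], [0, 0, 0.1, 0, 0, 0], [0, 0, 0.2, 0, 0, 0], [0, 0, 0.2, 0, 0, 0]]]}}

```text
time: 22.8
tool_pos: [521.9, 138.4, -17.1]
tcp_rot: [180.0, -0.0, -170.8]
ft_force: [-0.2, 0.1, -0.7]
finger_gap: 13.9
grip_force: 39.3
```

Emit:
{"op": "play_rows", "data": {"motion": [[[0, 0, 0.05, 0, 0, 0], [0, 0, 0.1, 0, 0, 0], [0, 0, 0.1, 0, 0, 0], [0, 0, 0.1, 0, 0, 0]]]}}

```text
time: 23.2
tool_pos: [522.0, 138.4, -17.4]
tcp_rot: [-180.0, -0.0, -170.8]
ft_force: [-4.4, -0.9, 5.2]
finger_gap: 14.2
grip_force: 40.0
```

Contact with the well floor (5 N), so I release by opening to about 30 mm and lift.

Emit:
{"op": "play_rows", "data": {"motion": [[[0, 0, 0, 0, 0, 0], [0, 0, 0, 0, 0, 0], [0, 0, 0, 0, 0, 0], [0, 0, 0, 0, 0, 0]]], "jaw": 0.32}}

```text
time: 23.6
tool_pos: [522.0, 138.3, -18.1]
tcp_rot: [180.0, -0.0, -170.8]
ft_force: [0.2, -0.1, -0.4]
finger_gap: 26.9
grip_force: 0.0
```

Emit:
{"op": "play_rows", "data": {"motion": [[[0, 0, -1, 0, 0, 0], [0, 0, -3, 0, 0, 0], [0, 0, -7, 0, 0, 0], [0, 0, -11, 0, 0, 0], [0, 0, -12, 0, 0, 0]]]}}

```text
time: 24.1
tool_pos: [525.5, 139.0, 108.4]
tcp_rot: [180.0, 0.5, -170.8]
ft_force: [1.3, 0.2, 0.1]
finger_gap: 27.3
grip_force: 0.0
```

Emit:
{"op": "play_rows", "data": {"motion": [[[0, 0, 0, 0, 0, 0], [0, 0, 0, 0, 0, 0], [0, 0, 0, 0, 0, 0], [0, 0, 0, 0, 0, 0]]], "jaw": 0}}

```text
time: 24.5
tool_pos: [520.7, 138.1, 100.1]
tcp_rot: [-180.0, -0.2, -170.8]
ft_force: [-0.1, 0.6, 0.6]
finger_gap: 0.3
grip_force: 0.0
```

```bash
python3 - <<'E'
from h import *
from bench import sensors,optics
s=sensors.sense();w=optics.snapshot('wrist');pickle.dump((s,w),open('w6.pkl','wb'))
cv2.imwrite('pics/w6.png',cv2.resize(w['pixels'][:,:,::-1],(800,600),interpolation=cv2.INTER_CUBIC))
# closing path: tool at cover-local (150,-45-d)
for a in (-80.5,-70,-60,-45,-30,-15,0):
    y=np.radians(BY+a)
    for d in (17,50): 
        p=BO+[150*np.cos(y)+(45+d)*np.sin(y),150*np.sin(y)-(45+d)*np.cos(y)]; print(a,d,np.round(p,1),end=' ')
    print()
E
```

```text
-80.5 17 [415.2 -39.7] -80.5 50 [384.  -50.2] 
-70 17 [444.9 -38.9] -70 50 [416.1 -55. ] 
-60 17 [472.6 -33.2] -60 50 [447. -54.] 
-45 17 [511.3 -15.8] -45 50 [491.9 -42.6] 
-30 17 [544.1  11. ] -30 50 [532.4 -19.9] 
-15 17 [568.9  45.3] -15 50 [565.5  12.5] 
0 17 [584.   84.9] 0 50 [589.2  52.4]
```

View pics/w6.png

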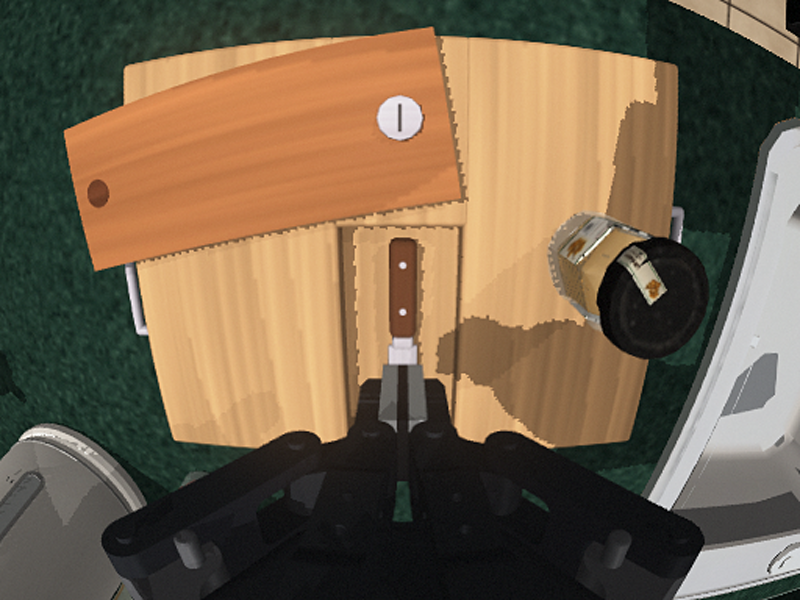

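The spreader lies straight in the middle of the well (butt at 403,238; near well edge at row 226), clear on all sides. Now I close the cover.

```bash
cat >> h.py <<'E'
def cl(a,d,x=170):
    y=np.radians(BY+a); return BO+[x*np.cos(y)+(45+d)*np.sin(y),x*np.sin(y)-(45+d)*np.cos(y)]
E
python3 - <<'E'
from h import *
print(w2b(535.6,-21.4)); print(cl(-80.5,32),rel(*cl(-80.5,32),100,189.2))
E
```

```text
[  85.35425597 -159.30003449]
[407.40695893 -63.39679271] [14.41, -18.09, 0.08, -0.0, -0.16, -0.04]
```

Emit:
{"op": "play_rows", "data": {"motion": [[[2.9, -3.6, 0, 0, 0, 0], [5.8, -7.2, 0, 0, 0, 0], [8.7, -10.8, 0, 0, 0, 0], [11.6, -14.4, 0, 0, 0, 0], [14.4, -18.1, 0, 0, 0, 0]]]}}

```text
time: 25.05
tool_pos: [407.0, -64.2, 101.2]
tcp_rot: [180.0, -0.1, -170.8]
ft_force: [0.7, -0.5, 0.6]
finger_gap: 0.3
grip_force: 0.0
```

Emit:
{"op": "play_rows", "data": {"motion": [[[0, 0, 0, 0, 0, 0], [0, 0, 0, 0, 0, 0], [0, 0, 0, 0, 0, 0], [0, 0, 0, 0, 0, 0], [0, 0, 0, 0, 0, 0]]]}}

```text
time: 25.55
tool_pos: [408.9, -62.2, 101.8]
tcp_rot: [180.0, -0.0, -170.7]
ft_force: [0.2, -0.5, 0.2]
finger_gap: 0.1
grip_force: 0.0
```

```bash
python3 - <<'E'
from h import *
print(rel(*cl(-80.5,32),3,189.2))
E
```

```text
[0.17, -0.09, 9.88, 0.02, -0.02, 0.08]
```

Emit:
{"op": "play_rows", "data": {"motion": [[[0.1, 0, 3, 0, 0, 0], [0.1, 0, 6, 0, 0, 0], [0.1, 0, 8.5, 0, 0, 0], [0.1, 0, 9.5, 0, 0, 0], [0.1, 0, 9.8, 0, 0, 0]]]}}

```text
time: 26.05
tool_pos: [406.7, -62.6, 2.9]
tcp_rot: [179.9, -0.1, -170.8]
ft_force: [-0.1, 0.1, -0.0]
finger_gap: -0.6
grip_force: 0.0
```

Emit:
{"op": "play_rows", "data": {"motion": [[[0, 0, 0, 0, 0, 0], [0, 0, 0, 0, 0, 0], [0, 0, 0, 0, 0, 0], [0, 0, 0, 0, 0, 0], [0, 0, 0, 0, 0, 0]]]}}

```text
time: 26.55
tool_pos: [408.1, -63.6, 4.6]
tcp_rot: [-180.0, 0.1, -170.8]
ft_force: [0.1, -0.5, 0.0]
finger_gap: 0.0
grip_force: 0.0
```

```bash
python3 - <<'E'
from h import *
for a in range(-84,1,7): print(a,rel(*cl(a,15),3,189.2)[:3])
E
```

```text
-84 [-0.53, 0.53, 0.16]
-77 [-2.7, 0.15, 0.16]
-70 [-4.9, 0.04, 0.16]
-63 [-7.09, 0.2, 0.16]
-56 [-9.25, 0.62, 0.16]
-49 [-11.35, 1.3, 0.17]
-42 [-13.34, 2.23, 0.17]
-35 [-15.21, 3.4, 0.17]
-28 [-16.92, 4.79, 0.17]
-21 [-18.44, 6.37, 0.17]
-14 [-19.77, 8.13, 0.17]
-7 [-20.87, 10.04, 0.17]
0 [-21.72, 12.07, 0.17]
```

Emit:
{"op": "play_rows", "data": {"motion": [[[-1.6, 0.3, 0.1, 0, 0, 0], [-3.2, 0.1, 0.1, 0, 0, 0], [-4.9, 0, 0.1, 0, 0, 0], [-7.1, 0.2, 0.1, 0, 0, 0], [-9.2, 0.6, 0.1, 0, 0, 0]]]}}

```text
time: 27.05
tool_pos: [497.9, -42.8, 2.9]
tcp_rot: [180.0, -0.0, -170.9]
ft_force: [-1.7, 0.7, 0.4]
finger_gap: 0.5
grip_force: 0.6
```

Emit:
{"op": "play_rows", "data": {"motion": [[[-2.1, 0.7, 0, 0, 0, 0], [-4.1, 1.6, 0, 0, 0, 0], [-6, 2.8, 0, 0, 0, 0], [-7.7, 4.2, 0, 0, 0, 0], [-9.2, 5.8, 0, 0, 0, 0]]]}}

```text
time: 27.55
tool_pos: [579.5, 29.3, 2.8]
tcp_rot: [-180.0, -0.0, -170.9]
ft_force: [-0.3, -0.4, 0.1]
finger_gap: -0.1
grip_force: 0.6
```

```bash
python3 - <<'E'
from h import *
for a in (-21,-14,-10,-7,-4,-2,0): print(a,rel(*cl(a,15),3,189.2)[:3])
E
```

```text
-21 [-0.04, -0.07, -0.02]
-14 [-1.36, 1.69, -0.02]
-10 [-2.02, 2.76, -0.02]
-7 [-2.46, 3.6, -0.02]
-4 [-2.86, 4.45, -0.02]
-2 [-3.1, 5.03, -0.02]
0 [-3.32, 5.62, -0.02]
```

Emit:
{"op": "play_rows", "data": {"motion": [[[-0.8, 0.9, 0, 0, 0, 0], [-1.4, 1.7, 0, 0, 0, 0], [-2, 2.6, 0, 0, 0, 0], [-2.5, 3.4, 0, 0, 0, 0], [-2.7, 3.9, 0, 0, 0, 0]]]}}

```text
time: 28.05
tool_pos: [599.8, 72.4, 3.0]
tcp_rot: [180.0, 0.0, -170.8]
ft_force: [-0.1, -1.0, -0.0]
finger_gap: -0.3
grip_force: 0.5
```

Emit:
{"op": "play_rows", "data": {"motion": [[[0, 0, 0, 0, 0, 0], [0, 0, 0, 0, 0, 0], [0, 0, 0, 0, 0, 0]]]}}

```text
time: 28.35
tool_pos: [599.5, 71.6, 3.1]
tcp_rot: [-180.0, 0.0, -170.9]
ft_force: [-0.3, 0.7, -0.2]
finger_gap: 0.3
grip_force: 0.0
```

```bash
python3 - <<'E'
from h import *
from bench import sensors,optics
s=sensors.sense();print(s['tool_pos'],w2b(*s['tool_pos'][:2]))
for a in (-4,-2,0): print(a,rel(*cl(a,15),3,189.2)[:3])
w=optics.snapshot('wrist');pickle.dump((s,w),open('w7.pkl','wb'))
# project cover edge models into the wrist image, print colours across the left edge
g=w['pixels'].astype(int);T=np.linalg.inv(w['T_tool_cam']);R=Rn.from_euler('xyz',s['tcp_rot'],degrees=True)
for xl in (60,80,100,120):
  o=''
  for yl in range(28,62,2):
    X=np.r_[b2w(xl,yl),40]; c=T[:3,:3]@R.inv().apply(X-s['tool_pos'])+T[:3,3]; n=np.hypot(*c[:2]); q=c[:2]/n*np.arctan2(n,c[2])*w['mtx'][0,0]+w['mtx'][:2,2]
    q=np.round(q).astype(int); o+=f'{yl}:{g[q[1],q[0]].tolist() if 0<=q[1]<384 and 0<=q[0]<512 else None} '
  print(xl,o)
E
```

```text
[599.53114574  71.59075488   3.0583902 ] [163.25926504 -77.65885951]
-4 [-0.21, 0.59, 0.01]
-2 [-0.45, 1.18, 0.01]
0 [-0.67, 1.77, 0.01]
60 28:[175, 109, 63] 30:[176, 107, 63] 32:[182, 112, 65] 34:[184, 115, 68] 36:[98, 61, 36] 38:[133, 99, 67] 40:[127, 95, 63] 42:[128, 96, 64] 44:[139, 105, 70] 46:[130, 98, 65] 48:[129, 96, 66] 50:[131, 97, 66] 52:[129, 98, 66] 54:[126, 96, 65] 56:[129, 96, 65] 58:[135, 102, 68] 60:[126, 93, 62] 
80 28:[183, 115, 70] 30:[191, 116, 68] 32:[110, 67, 39] 34:[108, 66, 40] 36:[139, 105, 69] 38:[135, 102, 66] 40:[133, 101, 67] 42:[131, 98, 66] 44:[137, 102, 69] 46:[134, 98, 67] 48:[130, 99, 66] 50:[131, 99, 66] 52:[133, 100, 67] 54:[115, 85, 57] 56:[120, 89, 60] 58:[121, 91, 61] 60:[116, 87, 59] 
100 28:[114, 69, 41] 30:[113, 68, 40] 32:[108, 65, 37] 34:[130, 97, 66] 36:[124, 93, 61] 38:[125, 94, 62] 40:[119, 90, 59] 42:[121, 88, 62] 44:[121, 91, 60] 46:[116, 88, 58] 48:[117, 87, 60] 50:[117, 85, 57] 52:[117, 86, 57] 54:[114, 86, 58] 56:[120, 89, 60] 58:[121, 91, 63] 60:[115, 87, 58] 
120 28:[104, 64, 39] 30:[113, 77, 49] 32:[127, 95, 63] 34:[127, 94, 65] 36:[125, 93, 62] 38:[122, 91, 61] 40:[121, 92, 60] 42:[121, 89, 60] 44:[119, 90, 61] 46:[114, 87, 58] 48:[120, 90, 61] 50:[111, 83, 55] 52:[117, 86, 59] 54:[115, 86, 58] 56:[121, 90, 60] 58:[122, 92, 61] 60:[120, 90, 60]
```

Emit:
{"op": "play_rows", "data": {"motion": [[[-0.2, 0.5, 0, 0, 0, 0], [-0.3, 1, 0, 0, 0, 0], [-0.5, 1.5, 0, 0, 0, 0], [-0.6, 1.9, 0, 0, 0, 0], [-0.6, 1.9, 0, 0, 0, 0]]]}}

```text
time: 28.9
tool_pos: [602.5, 92.4, 3.0]
tcp_rot: [180.0, 0.0, -170.8]
ft_force: [0.2, 0.8, -0.2]
finger_gap: 0.1
grip_force: 0.0
```

Emit:
{"op": "play_rows", "data": {"motion": [[[0, 0, 0, 0, 0, 0], [0, 0, 0, 0, 0, 0], [0, 0, 0, 0, 0, 0]]]}}

```text
time: 29.2
tool_pos: [602.4, 91.5, 3.0]
tcp_rot: [180.0, -0.0, -170.8]
ft_force: [0.0, 0.1, 0.1]
finger_gap: -0.1
grip_force: 0.0
```

```bash
cat > edge.py <<'E'
from h import *
from bench import sensors,optics
s=sensors.sense();print(s['tool_pos'],w2b(*s['tool_pos'][:2]))
w=optics.snapshot('wrist');pickle.dump((s,w),open('w8.pkl','wb'))
g=w['pixels'].astype(np.float32);T=np.linalg.inv(w['T_tool_cam']);R=Rn.from_euler('xyz',s['tcp_rot'],degrees=True)
def q(xl,yl,z):
    c=T[:3,:3]@R.inv().apply(np.r_[b2w(xl,yl),z]-s['tool_pos'])+T[:3,3]; n=np.hypot(*c[:2]); return c[:2]/n*np.arctan2(n,c[2])*w['mtx'][0,0]+w['mtx'][:2,2]
# hue (G/R ratio) across both edges: cover ~0.61, board ~0.75
for lo,hi in((22,62),(-62,-22)):
  for xl in (-10,20,40,60,80,100,120,140):
    ys=np.arange(lo,hi,1.); P=np.array([q(xl,y,40) for y in ys],np.float32)
    c=cv2.remap(g,P[None,:,0],P[None,:,1],cv2.INTER_LINEAR)[0]
    print(xl,lo,' '.join(f'{int(100*b/max(a,1))}' for a,b,_ in c))
E
python3 edge.py
```

```text
[602.43744733  91.52857697   2.98614898] [169.29909138 -58.43689717]
-10 22 0 0 0 0 0 0 0 0 0 0 0 0 0 0 0 0 0 0 0 0 0 0 0 0 0 0 0 0 0 0 0 0 0 0 0 0 0 0 0 0
20 22 0 0 0 0 0 0 0 0 0 0 0 0 0 0 0 0 0 0 0 0 0 0 0 0 0 0 0 0 0 0 0 0 0 0 0 0 0 0 0 0
40 22 61 61 61 62 61 60 61 61 61 61 61 60 61 61 61 61 61 60 61 60 62 59 69 77 78 77 77 77 76 76 76 77 76 77 76 76 76 76 77 76
60 22 62 62 61 61 61 61 61 60 61 61 61 61 60 61 61 61 60 62 61 61 61 63 75 77 77 77 77 76 74 75 74 74 74 73 75 74 74 73 73 75
80 22 61 61 62 61 60 61 61 61 61 61 62 61 62 61 61 61 61 61 62 61 61 64 74 74 74 73 73 74 74 74 74 74 73 74 74 74 73 74 74 74
100 22 62 62 62 60 60 61 61 60 61 61 61 62 61 62 62 61 61 62 60 58 61 72 75 74 74 75 74 74 74 73 73 73 74 75 75 75 74 73 74 74
120 22 62 62 61 62 61 60 61 61 60 59 60 61 61 60 59 61 60 59 60 59 62 74 73 74 74 75 74 75 74 73 73 74 74 73 73 75 74 74 74 75
140 22 62 61 61 61 62 61 58 60 61 61 60 59 60 59 61 60 60 59 59 59 71 75 74 74 73 73 74 74 73 74 75 74 74 73 74 75 74 74 74 74
-10 -62 0 0 0 0 0 0 0 0 0 0 0 0 0 0 0 0 0 0 0 0 0 0 0 0 0 0 0 0 0 0 0 0 0 0 0 0 0 0 0 0
20 -62 0 0 0 0 0 0 0 0 0 0 0 0 0 0 0 0 0 0 0 0 0 0 0 0 0 0 0 0 0 0 0 0 0 0 0 0 0 0 0 0
40 -62 0 0 0 0 0 0 0 0 0 0 0 0 0 0 0 0 0 0 0 0 0 0 0 0 0 0 0 0 0 0 0 0 0 0 0 0 0 0 0 0
60 -62 77 77 77 77 77 77 76 77 77 77 77 76 76 76 75 60 61 62 62 61 62 62 62 62 62 63 63 63 62 62 62 62 62 62 63 63 63 61 62 62
80 -62 78 79 78 77 77 77 76 77 78 77 77 76 76 77 70 62 62 61 62 61 63 63 63 63 63 63 63 63 62 62 63 62 63 61 62 62 62 62 62 62
100 -62 77 77 77 77 77 78 77 77 78 77 77 77 76 76 61 61 63 62 62 63 63 63 63 63 62 63 62 63 62 62 62 63 62 62 62 62 63 62 62 63
120 -62 77 77 77 76 77 76 77 77 78 78 78 77 77 72 62 63 64 63 64 63 63 63 62 62 62 62 62 63 62 63 62 63 61 62 62 62 62 62 62 61
140 -62 77 77 77 78 77 77 77 78 77 77 77 76 76 60 63 63 64 63 64 63 63 63 64 63 64 63 63 62 62 62 62 62 62 62 62 63 62 62 61 61
```

The cover is about 1.4° short of square, its end around 5 mm to the right. One more nudge of 4.5 mm.

Emit:
{"op": "play_rows", "data": {"motion": [[[0, 0.15, 0, 0, 0, 0], [0, 0.3, 0, 0, 0, 0], [0, 0.45, 0, 0, 0, 0], [0, 0.45, 0, 0, 0, 0], [0, 0.45, 0, 0, 0, 0]]]}}

```text
time: 29.75
tool_pos: [601.7, 96.2, 3.0]
tcp_rot: [180.0, -0.0, -170.8]
ft_force: [-0.0, 0.1, -0.2]
finger_gap: 0.1
grip_force: 0.1
```

```bash
python3 edge.py | grep -E "^\[|^(60|80|140) "
```

```text
[601.7199941   96.15664447   3.03643049] [169.3267213  -53.75363074]
60 22 62 62 61 61 61 61 61 61 61 61 60 61 61 61 61 61 60 61 60 61 60 60 60 70 77 77 77 77 76 76 74 73 74 73 74 74 73 73 73 73
80 22 61 62 61 62 61 61 60 61 62 61 61 61 62 61 61 62 61 62 61 62 62 61 61 73 77 74 74 74 74 73 74 74 74 74 74 73 73 72 73 73
140 22 61 62 62 62 61 61 62 62 61 60 59 59 60 58 60 59 59 59 59 58 59 59 62 74 74 74 74 74 74 74 73 74 74 74 74 74 74 74 74 74
60 -62 77 77 78 78 78 76 76 77 77 77 77 77 76 77 76 76 69 60 61 61 62 61 62 62 62 62 62 63 63 62 63 62 63 62 61 63 62 63 61 62
80 -62 77 77 78 77 78 78 77 77 77 77 76 76 76 76 76 77 64 63 62 62 62 62 63 63 63 63 62 63 63 62 62 62 63 62 62 62 63 62 62 62
140 -62 77 77 77 77 77 78 77 78 78 77 77 76 77 76 76 76 63 63 63 63 63 63 64 63 63 63 63 63 63 63 63 62 62 62 62 62 61 62 62 62
```

Square to within about 1 mm at the free end. I'll back off and lift away.

Emit:
{"op": "play_rows", "data": {"motion": [[[0, -0.5, 0, 0, 0, 0], [0, -2, 0, 0, 0, 0], [0, -3.5, -1, 0, 0, 0], [0, -4, -5, 0, 0, 0], [0, -4, -10, 0, 0, 0]]]}}

```text
time: 30.3
tool_pos: [606.0, 54.0, 101.8]
tcp_rot: [180.0, -0.3, -171.0]
ft_force: [1.1, 0.1, 0.5]
finger_gap: -0.2
grip_force: 0.0
```

Emit:
{"op": "play_rows", "data": {"motion": [[[0, -2, -3, 0, 0, 0], [0, -2, -3, 0, 0, 0], [0, -2, -3, 0, 0, 0], [0, -2, -3, 0, 0, 0], [0, -2, -3, 0, 0, 0]]]}}

```text
time: 30.8
tool_pos: [609.9, 36.8, 131.0]
tcp_rot: [180.0, -0.2, -170.8]
ft_force: [-1.3, -0.9, -0.2]
finger_gap: -0.2
grip_force: 0.0
```

Emit:
{"op": "play_rows", "data": {"motion": [[[0, 0, 0, 0, 0, 0], [0, 0, 0, 0, 0, 0], [0, 0, 0, 0, 0, 0], [0, 0, 0, 0, 0, 0], [0, 0, 0, 0, 0, 0]]]}}

```text
time: 31.3
tool_pos: [611.3, 36.9, 133.0]
tcp_rot: [180.0, 0.0, -170.8]
ft_force: [0.0, 0.3, 0.2]
finger_gap: 0.1
grip_force: 0.0
```

```bash
python3 edge.py | grep -E "^\[|^(60|80|140) "
```

```text
[611.32654731  36.87209078 132.96888595] [ 169.38362385 -113.81144399]
60 22 72 72 71 71 70 70 70 71 71 70 70 69 69 68 68 69 70 70 70 70 69 68 70 80 93 93 92 92 91 86 78 80 77 76 76 77 77 77 77 77
80 22 72 72 72 72 71 71 71 72 71 70 70 70 70 69 69 69 70 71 71 71 71 70 69 83 84 76 77 76 77 77 76 76 76 76 76 76 75 75 75 76
140 22 73 73 73 73 73 73 72 69 62 62 62 63 62 61 61 61 62 62 62 62 61 61 62 75 77 76 76 76 76 76 76 76 77 76 76 76 76 76 76 76
60 -62 94 92 92 92 92 91 90 91 91 90 90 89 90 87 71 58 62 66 70 70 71 71 73 75 77 77 75 76 76 76 75 75 75 75 74 74 74 74 74 74
80 -62 94 93 92 92 92 92 92 92 91 91 90 90 90 85 72 61 60 69 70 70 72 75 78 78 79 79 77 77 77 76 75 75 75 75 74 74 74 73 74 75
140 -62 91 91 92 93 93 93 93 93 92 92 91 91 92 87 65 59 65 72 76 76 77 78 78 79 79 78 77 77 76 75 74 73 73 74 74 74 73 74 74 74
```

The left edge sits at +45 along its whole length, so the cover is shut and square. I'm handing in.

```bash
python3 -c "
from bench import job
print(job.hand_in())"
```

```text
the job is handed in; nothing more can be done
None
```

The job is handed in, with no verdict returned: the spreader lies flat in the well, the cover is shut over it with its free end about 1 mm off the middle line by camera, and the arm steered clear of the honey jar and the other things.

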